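# Turn the extruder parts round for reassembly

### The job

The printer's extruder has been taken apart and its four parts stand in the blue cradles of the grey tray in the order they came off. Move them to the white assembly rack in the reverse order, ready to go back on: the part at the left end of the tray goes into the right-end pocket, the second from the left into the second pocket from the right, and so on (left and right as the robot sees them). Each part must stand upright and flat on the floor of its own pocket, as it stood in the tray, and no part may be tipped over on the way.

Things in the scene. Friction and masses are not known exactly. Their poses are not given: they have to be found in the camera images.
- motor: Stepper motor standing with its shaft up (loose, about 260 g): a 42 x 42 mm square block, 38 mm high, dark middle between bright aluminium end caps, low round boss and a 5 mm shaft on top, 58 mm high in all. Origin: centre of its underside, z up along the shaft, x and y square to its sides.
- fan: Square cooling fan lying flat (loose, about 35 g): black frame 40 x 40 mm, 20 mm high, grey round rotor in the middle. Origin: centre of its underside, z up, x and y square to its sides.
- barrel: Finned heat-sink barrel standing upright (loose, about 50 g): bright aluminium cylinder of 25 mm diameter with ring fins, 40 mm high, plus a 12 mm diameter steel stub 6 mm high on top. Origin: centre of its underside, z up along its axis.
- feeder: Filament feeder housing (loose, about 80 g): light grey block, 32 mm along its x, 44 mm along its y, 28 mm high, with an 8 mm high brass gear, a black bar and a small pin on top (36 mm high in all). Origin: centre of the block's underside, z up.
- cradle_motor: Low blue square cradle fixed on the grey tray, the one the motor stands in at the start; it marks that place in the row. All four are alike: 68 x 68 mm outside, 60 x 60 mm inside, 9 mm high. Origin: centre of its underside, 5 mm above the table; floor 5 mm above the origin, rims 4 mm above the floor; x, y, z as the tray's.
- cradle_fan: Low blue square cradle fixed on the grey tray, the one the fan stands in at the start; it marks that place in the row. All four are alike: 68 x 68 mm outside, 60 x 60 mm inside, 9 mm high. Origin: centre of its underside, 5 mm above the table; floor 5 mm above the origin, rims 4 mm above the floor; x, y, z as the tray's.
- cradle_barrel: Low blue square cradle fixed on the grey tray, the one the barrel stands in at the start; it marks that place in the row. All four are alike: 68 x 68 mm outside, 60 x 60 mm inside, 9 mm high. Origin: centre of its underside, 5 mm above the table; floor 5 mm above the origin, rims 4 mm above the floor; x, y, z as the tray's.
- cradle_feeder: Low blue square cradle fixed on the grey tray, the one the feeder stands in at the start; it marks that place in the row. All four are alike: 68 x 68 mm outside, 60 x 60 mm inside, 9 mm high. Origin: centre of its underside, 5 mm above the table; floor 5 mm above the origin, rims 4 mm above the floor; x, y, z as the tray's.
- tray: Strip-down tray: fixed grey plate 86 x 360 x 5 mm with the four blue cradles in a row along its y, centres at x = 0, y = +112.5, +37.5, -37.5, -112.5 mm (which part is where varies). A clear jar, 35 mm high, stands on its -y end (y about -178 mm). Origin: plate's underside, middle of the row; z up, +x away from the robot, +y to its left, turned at most 0.15 rad. Tray or rack may be nearer.
- rack: Assembly rack: fixed, white plastic, 86 x 360 mm, four empty pockets 60 x 60 mm inside in a row along its y, centres at x = 0, y = +112.5, +37.5, -37.5, -112.5 mm; pocket floor 8 mm, rims 12 mm above the origin. An amber bottle, 60 mm high, stands on its +y end (y about +178 mm). Origin: underside, middle of the row, table height; z up, +x away from the robot, +y to its left, turned at most 0.15 rad.
Mind the look-alikes: they are no part of the job. Leave any purple, red or turquoise look-alike of the motor alone.

How it is judged:
At the end, for the whole second after the job is handed in: Each of the four parts stands in the rack pocket that mirrors its cradle's place in the tray (left end to right end and so on): within 18 mm of the pocket's centre along each of the rack's axes, its underside within 3 mm of the pocket floor, upright within 0.1 rad, released and at rest (((y of cradle_motor in the frame of tray between 0.0825 and 0.1425 m and y of motor in the frame of rack between -0.1305 and -0.0945 m) or (y of cradle_motor in the frame of tray between 0.0075 and 0.0675 m and y of motor in the frame of rack between -0.0555 and -0.0195 m) or (y of cradle_motor in the frame of tray between -0.0675 and -0.0075 m and y of motor in the frame of rack between 0.0195 and 0.0555 m) or (y of cradle_motor in the frame of tray between -0.1425 and -0.0825 m and y of motor in the frame of rack between 0.0945 and 0.1305 m)) and x of motor in the frame of rack between -0.018 and 0.018 m and z of motor in the frame of rack between 0.005 and 0.011 m and angle between each of motor, fan, barrel, feeder's own z axis and vertical below 0.1 rad and linear speed of each of motor, fan, barrel, feeder below 0.03 m/s and angular speed of each of motor, fan, barrel, feeder below 0.3 rad/s and ((y of cradle_fan in the frame of tray between 0.0825 and 0.1425 m and y of fan in the frame of rack between -0.1305 and -0.0945 m) or (y of cradle_fan in the frame of tray between 0.0075 and 0.0675 m and y of fan in the frame of rack between -0.0555 and -0.0195 m) or (y of cradle_fan in the frame of tray between -0.0675 and -0.0075 m and y of fan in the frame of rack between 0.0195 and 0.0555 m) or (y of cradle_fan in the frame of tray between -0.1425 and -0.0825 m and y of fan in the frame of rack between 0.0945 and 0.1305 m)) and x of fan in the frame of rack between -0.018 and 0.018 m and z of fan in the frame of rack between 0.005 and 0.011 m and ((y of cradle_barrel in the frame of tray between 0.0825 and 0.1425 m and y of barrel in the frame of rack between -0.1305 and -0.0945 m) or (y of cradle_barrel in the frame of tray between 0.0075 and 0.0675 m and y of barrel in the frame of rack between -0.0555 and -0.0195 m) or (y of cradle_barrel in the frame of tray between -0.0675 and -0.0075 m and y of barrel in the frame of rack between 0.0195 and 0.0555 m) or (y of cradle_barrel in the frame of tray between -0.1425 and -0.0825 m and y of barrel in the frame of rack between 0.0945 and 0.1305 m)) and x of barrel in the frame of rack between -0.018 and 0.018 m and z of barrel in the frame of rack between 0.005 and 0.011 m and ((y of cradle_feeder in the frame of tray between 0.0825 and 0.1425 m and y of feeder in the frame of rack between -0.1305 and -0.0945 m) or (y of cradle_feeder in the frame of tray between 0.0075 and 0.0675 m and y of feeder in the frame of rack between -0.0555 and -0.0195 m) or (y of cradle_feeder in the frame of tray between -0.0675 and -0.0075 m and y of feeder in the frame of rack between 0.0195 and 0.0555 m) or (y of cradle_feeder in the frame of tray between -0.1425 and -0.0825 m and y of feeder in the frame of rack between 0.0945 and 0.1305 m)) and x of feeder in the frame of rack between -0.018 and 0.018 m and z of feeder in the frame of rack between 0.005 and 0.011 m); the robot touches nothing.
It fails at once if the motor is tipped over (more than 0.9 rad from upright) (angle between motor's own z axis and vertical above 0.9 rad).
It fails at once if the fan is tipped over (more than 0.9 rad from upright) (angle between fan's own z axis and vertical above 0.9 rad).
It fails at once if the barrel is tipped over (more than 0.9 rad from upright) (angle between barrel's own z axis and vertical above 0.9 rad).
It fails at once if the feeder is tipped over (more than 0.9 rad from upright) (angle between feeder's own z axis and vertical above 0.9 rad).
It also fails if it takes over 96 s, if anything falls off the work surface, if the arm or the gripper's body presses on something with over 40 N, if the wrist force passes 120 N, or if a joint passes its speed limit or range.

### The arm

A 6-joint arm with a two-finger parallel gripper is mounted at the origin on the work surface. World frame = base frame: x ahead of the robot, y to its left, z up, the work surface at z = 0. Lengths are in m, angles in rad, forces in N, time in s.
With the tool pointing down it reaches from about 0.275 to 0.75 m from the base axis. Payload 10.2 kg.
Tool frame: the origin (TCP) lies midway between the tips of the shut fingers; the grasp point (between the pads) lies arm.grip_depth behind it (arm.grip_depth is the distance from the TCP to the grasp point, in m); z points along the fingers, y is the direction in which the jaws open and shut (so a half turn about z gives the same grasp; the last joint's range is limited). The gripper opens to 85 mm and grips with 20 to 120 N. Pads are 22 mm wide; open, the fingers measure 114 mm over their backs; the gripper's body (76 mm by 85 mm) begins 54 mm behind the grasp point. The pads swing forward as they close: fully open they stand 13 mm farther back than shut.
Start: joints at [0.953, 0.313, 1.498, -0, 1.331, -0.223], TCP at [0.202, 0.485, 0.231] pointing down, gripper open.
Joint ranges: [-2.94, 2.94], [-0.97, 2.17], [0.19, 2.56], [-1.23, 4.37], [0.02, 3.11], [-2.88, 2.88]. Speed limits (rad/s): [2.39, 2.39, 3.01, 3.14, 3.14, 3.14].

### API

Orientations are given as a unit quaternion [x, y, z, w].
In Python, from rig import arm gives the robot as it stands.
- The arm moves only by the tool servo_tool, never from a script. Its argument "series" is a list of rows, each a list of 6 numbers: the shift along the tool's x, y, z in m, then the turn, a rotation vector about the tool's x, y, z in rad. A call has 1 to 5 rows; each row shifts and turns the commanded pose from where the row before left it, along the tool's axes as they then stand; what a row does not reach is not made up. A row lasts 1/12 s, in which the tool goes at most 41.7 mm and 7.16 degrees, less where a joint would pass 70% of its speed; a pose out of reach is approached as far as the arm can. A call with a gripper value outside its range is refused whole. "hand" is the closure, from 0 (fully open) to 1 (shut), set as the call begins (left out, the last holds). The fingers move at their own pace and stop on an object; "grip_force" is the grip in N (left out, the last holds). Time passes only in rows, so rows that do not move let the fingers close. It gives the time, the measured TCP pose, the force and the opening at its end, in the units of the state.
- arm.read_state(): the state, without advancing time (a new reading comes with each control period).
- arm.capture(name): name is "scene" or "side" or "wrist"; returns a dict with "image" (480x640x3 uint8, red, green, blue), "K" (3x3 intrinsics, pixels), "R" (3x3) and "t" (3): a world point X has camera coordinates R X + t; the wrist camera has in their place "tool_from_camera" (4x4, takes a point from camera to tool coordinates, whose origin is the TCP and whose axes are the flange's). Camera axes: x right, y down, z forward; pixel columns grow to the right and rows downward; lengths in m; the calibration is good to about 2 mm. A picture is of the moment at which its call begins: read the wrist's pose just before it. There is no depth.
- arm.sign_off(): hands the job in, once; it reports no verdict.
The state is a dict: "clock": time; "joint_pos": joint angles; "qd": joint speeds; "tau": joint torques, N m; "tcp_pos": TCP position; "ee_rot": TCP orientation; "contact_force": force on the tool from outside, world axes, zero at the start; "wrist_torque": the same for the moment, N m; "grip_width": finger opening in m.
Only numpy, scipy, OpenCV 4.12 (cv2) and the standard library are available. Lean on these libraries where they do the work, as an engineer would, in place of code of your own. Each camera call takes 0.05 s, during which the arm holds its last target.

## Working session

There is one attempt and no reset: what is moved stays moved. The work goes in short steps, Python scripts to look and compute and a tool call to move; the robot and the scene stay as the last step left them, time stands still between calls to the robot, and variables do not carry over. Pictures are saved under pics/ and viewed, and the job is handed in when it is done.

Besides the shell and the picture viewer there is one more tool, called after "Call:" as name([rows], argument=value, ...), one row to a line, values as JSON. servo_tool: Moves the arm, as the interface text tells. Its arguments: {"type":"object","properties":{"series":{"type":"array","items":{"type":"array","items":{"type":"number"}}},"hand":{"type":"number"},"grip_force":{"type":"number"}},"required":["series"]}

```bash
ls; mkdir -p pics
python3 - <<'E'
from rig import arm
import cv2
print(arm.read_state(), arm.grip_depth)
for n in ["scene","side","wrist"]:
    c=arm.capture(n); cv2.imwrite(f"pics/{n}0.png",c["image"][:,:,::-1])
    print(n,{k:v for k,v in c.items() if k!="image"})
E
```

```text
pics
{'clock': 0.0, 'joint_pos': array([ 9.52592550e-01,  3.13480079e-01,  1.49845127e+00,  2.08325470e-07,
        1.33101693e+00, -2.23398326e-01]), 'qd': array([ 0.00091088,  0.0021645 ,  0.00033547,  0.00086353, -0.00133886,
        0.00181629]), 'tau': array([ 3.33399857e-04, -4.12242472e+01, -2.59751701e+01, -7.44745262e-05,
        4.06633975e-03, -2.78729300e-05]), 'tcp_pos': array([0.20178249, 0.48438614, 0.23071435]), 'ee_rot': array([ 1.96123141e-01,  9.80579040e-01, -6.18638913e-04, -2.76972593e-04]), 'contact_force': array([ 0.58286725,  0.0843274 , -0.21145856]), 'wrist_torque': array([-0.0198496 , -0.0115311 , -0.06122365]), 'grip_width': 0.08537281064961438} 0.0187
scene {'K': array([[436.92880661,   0.        , 310.39628578],
       [  0.        , 436.92880661, 235.9999248 ],
       [  0.        ,   0.        ,   1.        ]]), 'R': array([[-0.31979948,  0.94748365,  0.00173687],
       [ 0.58771973,  0.19980733, -0.78400418],
       [-0.74317818, -0.24970334, -0.62075312]]), 't': array([ 0.20044354, -0.32184465,  1.16372968])}
side {'K': array([[492.20256039,   0.  
[... 156 characters left out ...]
58506889, -0.00995115],
       [-0.42454702,  0.59996776, -0.67808444],
       [ 0.40269648, -0.54564923, -0.73491664]]), 't': array([0.50624215, 0.28607871, 0.56744322])}
wrist {'K': array([[386.10048396,   0.        , 317.78062055],
       [  0.        , 386.10048396, 241.91307262],
       [  0.        ,   0.        ,   1.        ]]), 'tool_from_camera': array([[-1.22461552e-04, -9.49365891e-01, -3.14172548e-01,
         8.04643903e-02],
       [ 9.99999987e-01, -1.49839242e-04,  6.29931387e-05,
        -6.69088611e-04],
       [-1.06878914e-04, -3.14172536e-01,  9.49365897e-01,
        -1.42336004e-01],
       [ 0.00000000e+00,  0.00000000e+00,  0.00000000e+00,
         1.00000000e+00]])}
```

View pics/scene0.png

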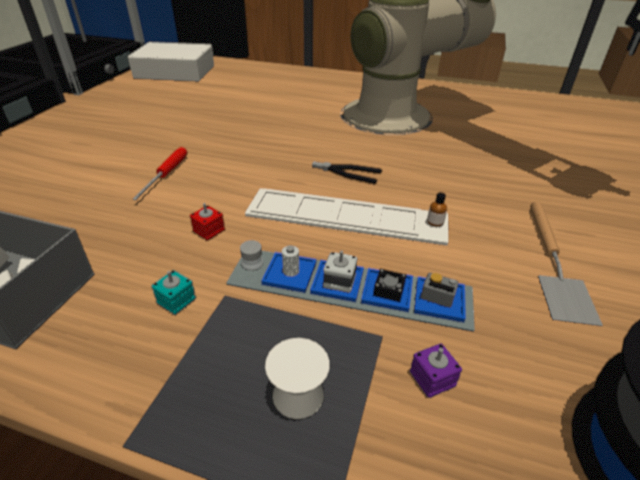

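View pics/side0.png

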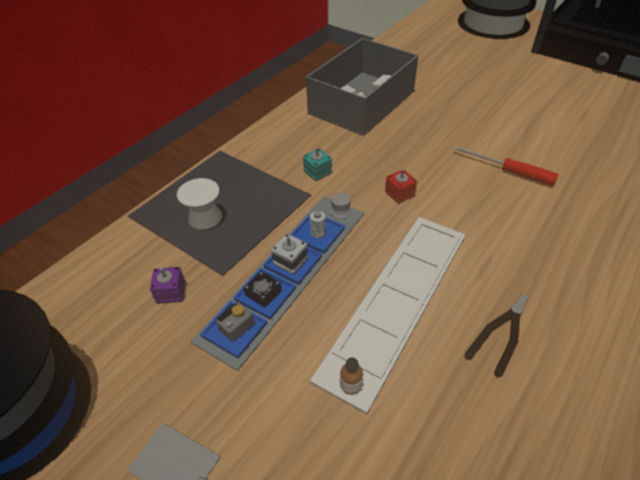

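View pics/wrist0.png

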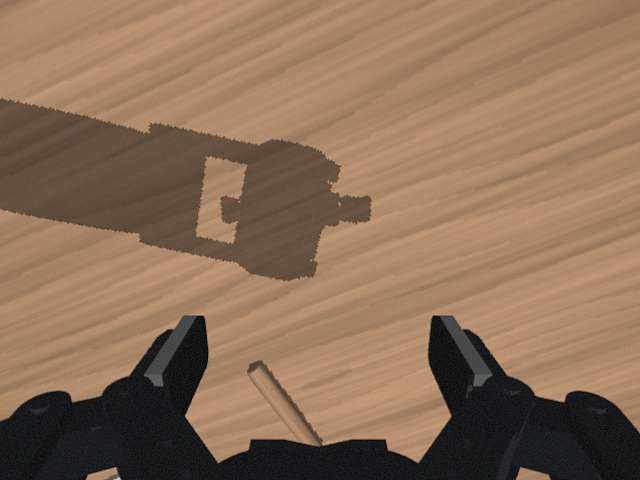

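The scene view, in robot y order from left (image right): feeder (438,290), fan (390,285), motor (340,268) and barrel (290,262), with the jar at (250,254). The rack bottle is at (437,210).

Look-alikes for the motor are red (207,222), turquoise (174,291) and purple (436,370). For the barrel they are the jar (250,254) and the white spool (298,380). The motor I want is the bright-capped one in a blue cradle.

Next I get rough positions for all of them and make a close crop.

```bash
cat > h.py <<'E'
import numpy as np, cv2
from scipy.spatial.transform import Rotation as Ro
from rig import arm
def ray(c,uv):
    uv=np.atleast_2d(np.array(uv,float)); d=np.c_[uv,np.ones(len(uv))]@np.linalg.inv(c["K"]).T
    return -c["R"].T@c["t"], d@c["R"]
def onz(c,uv,z):
    o,d=ray(c,uv); return o+d*((z-o[2])/d[:,2])[:,None]
def cap(n):
    s=arm.read_state(); c=arm.capture(n)
    if n=="wrist":
        T=np.eye(4);T[:3,:3]=Ro.from_quat(s["ee_rot"]).as_matrix();T[:3,3]=s["tcp_pos"]
        M=np.linalg.inv(T@c["tool_from_camera"]); c["R"]=M[:3,:3];c["t"]=M[:3,3]
    return c
def blobs(m,amin=300):
    n,l,s,ce=cv2.connectedComponentsWithStats(m.astype(np.uint8))
    return [(s[i],ce[i],l==i) for i in range(1,n) if s[i][4]>amin]
E
python3 - <<'E'
from h import *
for n in ["scene","side"]:
    c=cap(n); im=c["image"]
    pts={"scene":[(438,290),(390,285),(340,268),(290,262),(437,210),(252,258)],"side":[(236,320),(262,287),(290,252),(317,225),(350,375),(340,207)]}[n]
    print(n,onz(c,pts,0.03).round(3)[:,:2].tolist())
    if n=="side": cv2.imwrite("pics/crop1.png",cv2.resize(im[170:420,150:480,::-1],None,fx=2.3,fy=2.3,interpolation=cv2.INTER_CUBIC))
E
```

```text
scene [[0.65, 0.197], [0.662, 0.131], [0.65, 0.054], [0.661, -0.021], [0.451, 0.175], [0.671, -0.079]]
side [[0.641, 0.199], [0.649, 0.133], [0.659, 0.055], [0.66, -0.018], [0.463, 0.175], [0.653, -0.076]]
```

View pics/crop1.png

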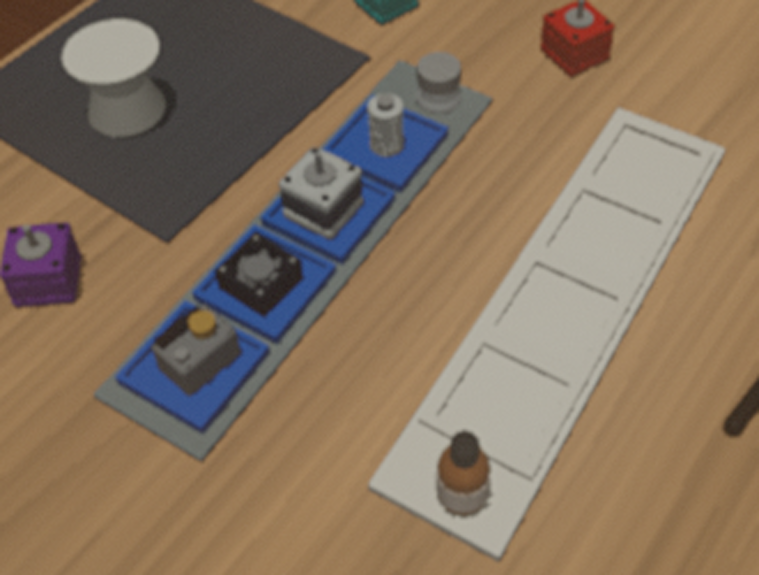

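The crop confirms it: the bright-capped motor stands in the cradle second from the right, and the coloured motors are off the tray. The order from the left is feeder, fan, motor, barrel. I'll move the wrist camera above both rows for an accurate look.

```bash
cat >> h.py <<'E'
def pose():
    s=arm.read_state(); return s["tcp_pos"],Ro.from_quat(s["ee_rot"])
def plan(target,head,n,p=None,R=None):
    """rows from current (or p,R) to target pos w/ tool down, tool x at heading (rad)"""
    if p is None: p,R=pose()
    hx=np.array([np.cos(head),np.sin(head),0]); z=np.array([0,0,-1.]); Rt=Ro.from_matrix(np.c_[hx,np.cross(z,hx),z])
    rv=(R.inv()*Rt).as_rotvec(); step=(np.array(target)-p)/n; Rc=R; rows=[]
    for i in range(n):
        rows.append([round(float(a),4) for a in np.r_[Rc.inv().apply(step),rv/n]]); Rc=Rc*Ro.from_rotvec(rv/n)
    for i in range(0,n,5): print(rows[i:i+5])
E
python3 -c "
from h import *
plan([.53,.13,.35],np.pi/2,15)"
```

```text
[[-0.0293, -0.0134, -0.0079, -0.0, 0.0, 0.0784], [-0.0302, -0.0111, -0.0079, -0.0, 0.0, 0.0784], [-0.031, -0.0087, -0.0079, -0.0, 0.0, 0.0784], [-0.0316, -0.0062, -0.0079, -0.0, 0.0, 0.0784], [-0.032, -0.0037, -0.0079, -0.0, 0.0, 0.0784]]
[[-0.0322, -0.0012, -0.0079, -0.0, 0.0, 0.0784], [-0.0322, 0.0013, -0.0079, -0.0, 0.0, 0.0784], [-0.032, 0.0038, -0.0079, -0.0, 0.0, 0.0784], [-0.0316, 0.0063, -0.0079, -0.0, 0.0, 0.0784], [-0.031, 0.0088, -0.0079, -0.0, 0.0, 0.0784]]
[[-0.0302, 0.0112, -0.0079, -0.0, 0.0, 0.0784], [-0.0292, 0.0135, -0.0079, -0.0, 0.0, 0.0784], [-0.0281, 0.0158, -0.0079, -0.0, 0.0, 0.0784], [-0.0268, 0.0179, -0.0079, -0.0, 0.0, 0.0784], [-0.0253, 0.02, -0.0079, -0.0, 0.0, 0.0784]]
```

Call:
servo_tool([
  [-0.029,-0.0135,-0.008,0,0,0.079],
  [-0.03,-0.011,-0.008,0,0,0.079],
  [-0.031,-0.009,-0.008,0,0,0.079],
  [-0.0315,-0.006,-0.008,0,0,0.079],
  [-0.032,-0.004,-0.008,0,0,0.079],
])

```text
clock: 0.67
tcp_pos: [0.3111, 0.365, 0.2717]
ee_rot: [0.386, 0.922, -0.0, -0.0]
contact_force: [0.2, 1.3, 0.1]
grip_width: 0.0854
```

Call:
servo_tool([
  [-0.032,-0.001,-0.008,0,0,0.079],
  [-0.032,0.001,-0.008,0,0,0.079],
  [-0.032,0.004,-0.008,0,0,0.079],
  [-0.0315,0.006,-0.008,0,0,0.079],
  [-0.031,0.009,-0.008,0,0,0.079],
])

```text
clock: 1.08
tcp_pos: [0.4197, 0.2465, 0.3117]
ee_rot: [0.56, 0.829, 0.0, -0.0]
contact_force: [0.5, 0.0, 0.0]
grip_width: 0.0857
```

Call:
servo_tool([
  [-0.03,0.011,-0.008,0,0,0.079],
  [-0.029,0.0135,-0.008,0,0,0.079],
  [-0.028,0.016,-0.008,0,0,0.079],
  [-0.027,0.018,-0.008,0,0,0.079],
  [-0.025,0.02,-0.008,0,0,0.079],
])

```text
clock: 1.5
tcp_pos: [0.5283, 0.128, 0.3516]
ee_rot: [0.712, 0.702, -0.0, -0.0]
contact_force: [0.5, 1.0, -0.2]
grip_width: 0.0852
```

Call:
servo_tool([
  [0,0,0,0,0,0],
  [0,0,0,0,0,0],
])

```text
clock: 1.67
tcp_pos: [0.5281, 0.1284, 0.3509]
ee_rot: [0.711, 0.703, -0.0, -0.0]
contact_force: [-0.9, 0.3, -0.6]
grip_width: 0.0852
```

Run:
```python
from h import *
p,R=pose(); print(p,R.as_matrix().round(3).tolist())
c=cap("wrist"); np.save("w1.npy",c,allow_pickle=True)
cv2.imwrite("pics/w1.png",c["image"][:,:,::-1])
```

```text
[0.52806119 0.12839298 0.35085229] [[0.011, 1.0, -0.001], [1.0, -0.011, 0.0], [0.0, -0.001, -1.0]]
```

View pics/w1.png

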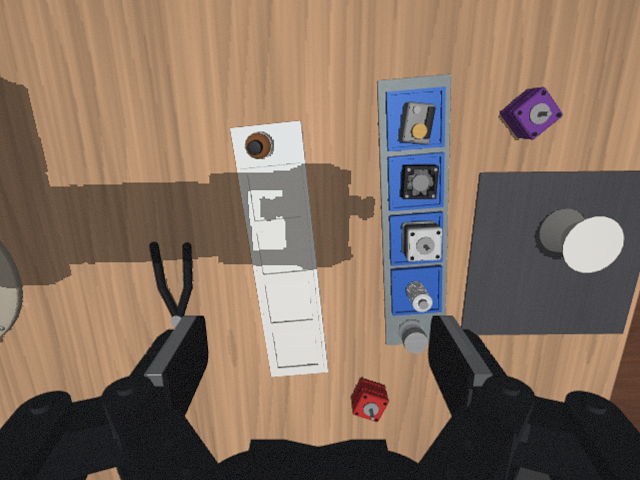

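The wrist view shows both rows clearly. The rack runs from (265,125) to (300,375), the feeder is at (418,122), the fan (420,182), the motor (423,242) and the barrel (419,296). Next I measure them.

```bash
cat > meas.py <<'E'
from h import *
c=np.load("w1.npy",allow_pickle=True).item(); im=c["image"]; hsv=cv2.cvtColor(im,cv2.COLOR_RGB2HSV)
def quad(m):
    cs,_=cv2.findContours(m.astype(np.uint8),cv2.RETR_EXTERNAL,cv2.CHAIN_APPROX_NONE)
    k=cv2.convexHull(max(cs,key=cv2.contourArea)); return k[:,0,:].astype(float)
def rect(P):
    r=cv2.minAreaRect(P[:,:2].astype(np.float32)*1000); b=cv2.boxPoints(r); 
    e=[b[1]-b[0],b[2]-b[1]]; L=max(e,key=np.linalg.norm); L=L*(1 if L[1]>0 else -1)
    return np.array(r[0])/1000, np.sort(r[1]), np.arctan2(L[1],L[0])-np.pi/2
H,S,V=[hsv[...,i].astype(int) for i in range(3)]
wr=np.zeros(H.shape,bool); wr[100:390,215:340]=True
rack=wr&(S<60)&(V>50)
rack=cv2.morphologyEx(rack.astype(np.uint8),cv2.MORPH_OPEN,np.ones((5,5)))
h=quad(rack); 
for z in (0,.012): print("rack",z,rect(onz(c,h,z)))
bl=((H>100)&(H<130)&(S>130)); bl[:, :370]=0; bl[:,460:]=0; bl[330:]=0
for s,ce,m in blobs(bl):
    r=rect(onz(c,quad(m),.014)); print("cradle",s[:4],r)
tr=np.zeros(H.shape,bool); tr[65:350,370:460]=True
g=tr&((S<60)|bl)&(V>40); g=cv2.morphologyEx(g.astype(np.uint8),cv2.MORPH_OPEN,np.ones((5,5)))
print("tray",rect(onz(c,quad(g),.005)))
o=im[:,:,::-1].copy(); cv2.polylines(o,[h.astype(int)],1,(0,0,255)); cv2.polylines(o,[quad(g).astype(int)],1,(0,255,255))
cv2.imwrite("pics/m1.png",cv2.resize(o[60:390,220:470],None,fx=1.8,fy=1.8));
E
python3 meas.py
python3 -c "
from h import *
c=np.load('w1.npy',allow_pickle=True).item()
cv2.imwrite('pics/m2.png',cv2.resize(c['image'][80:325,370:470,::-1],None,fx=2.4*1,fy=2.4,interpolation=cv2.INTER_CUBIC))"
```

```text
rack 0 (array([0.48025946, 0.01584537]), array([ 87.94926453, 366.02325439]), np.float32(0.08930838))
rack 0.012 (array([0.48144684, 0.02053075]), array([ 85.80931854, 357.11740112]), np.float32(0.08930838))
cradle [386  87  60  64] (array([0.64411023, 0.20110358]), array([67.40242004, 68.36460114]), np.float32(-1.4967201))
cradle [388 153  56  58] (array([0.64956354, 0.12696401]), array([68.06243896, 68.2144165 ]), np.float32(-1.495783))
cradle [390 212  53  54] (array([0.65495557, 0.05287108]), array([68.5821228 , 69.18782806]), np.float32(0.07232475))
cradle [391 265  51  51] (array([ 0.66035907, -0.02115433]), array([68.17147064, 70.61019897]), np.float32(0.07624781))
tray (array([0.65445862, 0.0637848 ]), array([ 86.15739441, 370.67443848]), np.float32(0.07271528))
```

View pics/m1.png

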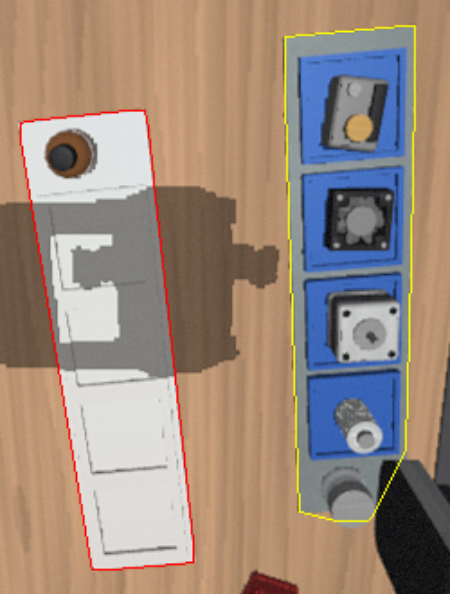

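View pics/m2.png

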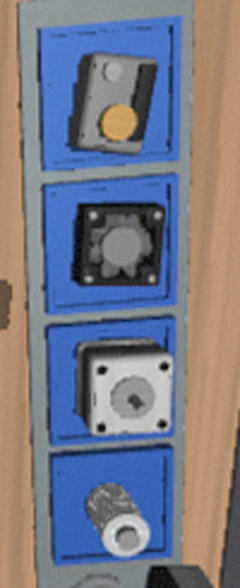

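Run:
```python
from meas import *
print('---')
def box(x0,y0,x1,y1):
    m=np.zeros(H.shape,bool); m[y0:y1,x0:x1]=True; return m
nb=~bl
mo=box(400,222,446,264)&(V>130)&(S<60)
k=cv2.morphologyEx(mo.astype(np.uint8),cv2.MORPH_OPEN,np.ones((3,3)));print("motor",rect(onz(c,quad(k),.048)))
fa=box(399,160,442,202)&(S<110)&(V<110)
print("fan",rect(onz(c,quad(cv2.morphologyEx(fa.astype(np.uint8),cv2.MORPH_OPEN,np.ones((3,3)))),.030)))
fe=box(398,98,440,148)&(S<60)
print("feeder",rect(onz(c,quad(cv2.morphologyEx(fe.astype(np.uint8),cv2.MORPH_OPEN,np.ones((3,3)))),.038)))
print("picks motor,barrel,fan,feeder",onz(c,[(423.3,244.2)],.048),onz(c,[(422.9,304.2)],.056),onz(c,[(420,181.7)],.03),onz(c,[(418.3,124)],.038))
q=370+np.array([90,157,140,76])/2.4, 80+np.array([55,70,152,143])/2.4
print(onz(c,np.c_[q],.038).round(4))
```

```text
rack 0 (array([0.48025946, 0.01584537]), array([ 87.94926453, 366.02325439]), np.float32(0.08930838))
rack 0.012 (array([0.48144684, 0.02053075]), array([ 85.80931854, 357.11740112]), np.float32(0.08930838))
cradle [386  87  60  64] (array([0.64411023, 0.20110358]), array([67.40242004, 68.36460114]), np.float32(-1.4967201))
cradle [388 153  56  58] (array([0.64956354, 0.12696401]), array([68.06243896, 68.2144165 ]), np.float32(-1.495783))
cradle [390 212  53  54] (array([0.65495557, 0.05287108]), array([68.5821228 , 69.18782806]), np.float32(0.07232475))
cradle [391 265  51  51] (array([ 0.66035907, -0.02115433]), array([68.17147064, 70.61019897]), np.float32(0.07624781))
tray (array([0.65445862, 0.0637848 ]), array([ 86.15739441, 370.67443848]), np.float32(0.07271528))
---
motor (array([0.65684314, 0.05667215]), array([39.956604  , 41.11722565]), np.float32(0.06233549))
fan (array([0.64986353, 0.12943915]), array([38.53305435, 42.3407135 ]), np.float32(1.5600468))
feeder (array([0.6394162 , 0.19785944]), array([34.95893478, 42.96215057]), np.float32(-0.113954306))
picks motor,barrel,fan,feeder [[0.65541402 0.05681763 0.048     ]] [[ 0.65861447 -0.02028671  0.056     ]] [[0.65062372 0.13004293 0.03      ]] [[0.64190116 0.19664143 0.038     ]]
[[0.6283 0.2192 0.038 ]
 [0.6599 0.2123 0.038 ]
 [0.6549 0.1753 0.038 ]
 [0.6241 0.1798 0.038 ]]
```

Measured positions:

| Item | x (m) | y (m) | Yaw (rad) |
|---|---|---|---|
| Feeder | 0.641 | 0.197 | -0.11 |
| Fan | 0.650 | 0.1295 | ~0 |
| Motor | 0.656 | 0.0567 | 0.06 |
| Barrel | 0.6585 | -0.020 | – |
| Rack centre | 0.481 | 0.0195 | 0.089 |

I'll start with the barrel.

```bash
cat > tg.py <<'E'
import numpy as np
rc=np.array([.4814,.0195]); a=.089
def pocket(y): return rc+y*np.array([-np.sin(a),np.cos(a)])
E
python3 -c "
from h import *
from tg import *
for y in (.1125,.0375,-.0375,-.1125): print(pocket(y).round(4))
plan([.6585,-.020,.11],np.pi/2,10)"
```

```text
[0.4714 0.1316]
[0.4781 0.0569]
[ 0.4847 -0.0179]
[ 0.4914 -0.0926]
[[-0.0148, 0.0133, 0.0241, -0.0001, -0.0, -0.0009], [-0.0148, 0.0133, 0.0241, -0.0001, -0.0, -0.0009], [-0.0148, 0.0132, 0.0241, -0.0001, -0.0, -0.0009], [-0.0149, 0.0132, 0.0241, -0.0001, -0.0, -0.0009], [-0.0149, 0.0132, 0.0241, -0.0001, -0.0, -0.0009]]
[[-0.0149, 0.0132, 0.0241, -0.0001, -0.0, -0.0009], [-0.0149, 0.0132, 0.0241, -0.0001, -0.0, -0.0009], [-0.0149, 0.0132, 0.0241, -0.0001, -0.0, -0.0009], [-0.0149, 0.0131, 0.0241, -0.0001, -0.0, -0.0009], [-0.0149, 0.0131, 0.0241, -0.0001, -0.0, -0.0009]]
```

Call:
servo_tool([
  [-0.0148,0.0133,0.024,0,0,-0.001],
  [-0.0148,0.0133,0.024,0,0,-0.001],
  [-0.0148,0.0133,0.024,0,0,-0.001],
  [-0.0149,0.0132,0.024,0,0,-0.001],
  [-0.0149,0.0132,0.024,0,0,-0.001],
])

```text
clock: 2.13
tcp_pos: [0.593, 0.0555, 0.2303]
ee_rot: [0.708, 0.707, 0.0, -0.0]
contact_force: [0.0, 1.0, -0.4]
grip_width: 0.0855
```

Call:
servo_tool([
  [-0.0149,0.0132,0.024,0,0,-0.001],
  [-0.0149,0.0132,0.024,0,0,-0.001],
  [-0.0149,0.0132,0.024,0,0,-0.001],
  [-0.0149,0.0132,0.024,0,0,-0.001],
  [-0.0149,0.0132,0.024,0,0,-0.001],
])

```text
clock: 2.55
tcp_pos: [0.6591, -0.0189, 0.1102]
ee_rot: [0.706, 0.708, -0.0, -0.0]
contact_force: [0.5, 0.7, 0.2]
grip_width: 0.0853
```

Call:
servo_tool([
  [0,0,0,0,0,0],
  [0,0,0,0,0,0],
])

```text
clock: 2.72
tcp_pos: [0.6583, -0.019, 0.11]
ee_rot: [0.706, 0.708, -0.001, -0.001]
contact_force: [-0.7, 0.1, 0.6]
grip_width: 0.0855
```

Run:
```python
from h import *
p,R=pose(); print(p,R.as_matrix().round(3).tolist())
c=cap("wrist"); cv2.imwrite("pics/w2.png",c["image"][:,:,::-1])
for X in ([.6585,-.02,.056],[.6585,-.02,.01]):
    u=c["K"]@(c["R"]@np.array(X)+c["t"]); print(u[:2]/u[2])
```

```text
[ 0.65831945 -0.01897754  0.10996918] [[-0.002, 1.0, -0.003], [1.0, 0.002, 0.001], [0.001, -0.003, -1.0]]
[318.41237861 269.82893549]
[318.51513311 243.27297439]
```

View pics/w2.png

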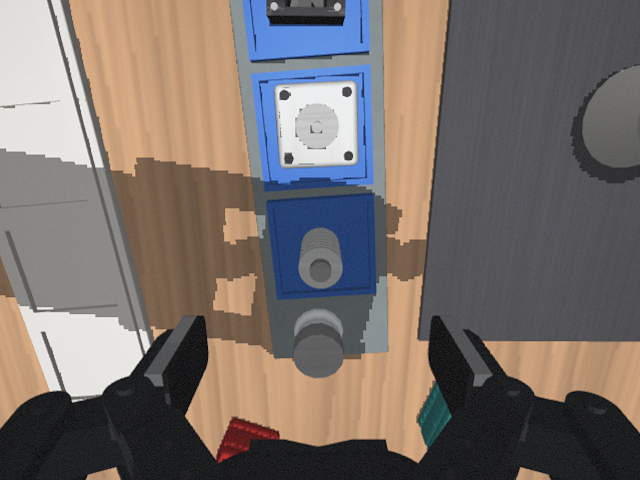

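The barrel's stub is at (320,270), where I predicted (318,270), so it's centred. I'll descend and grip.

Call:
servo_tool([
  [0,0,0.025,0,0,0],
  [0,0,0.025,0,0,0],
  [0,0,0.02,0,0,0],
  [0,0,0.015,0,0,0],
  [0,0,0,0,0,0],
])

```text
clock: 3.18
tcp_pos: [0.6577, -0.0182, 0.025]
ee_rot: [0.706, 0.708, -0.001, -0.001]
contact_force: [-0.5, -0.1, -0.4]
grip_width: 0.0857
```

Call:
servo_tool([
  [0,0,0,0,0,0],
  [0,0,0,0,0,0],
  [0,0,0,0,0,0],
  [0,0,0,0,0,0],
  [0,0,0,0,0,0],
], hand=1, grip_force=40)

```text
clock: 3.6
tcp_pos: [0.6594, -0.0199, 0.0272]
ee_rot: [0.707, 0.708, 0.0, 0.001]
contact_force: [0.2, -0.0, -0.8]
grip_width: 0.0257
```

Call:
servo_tool([
  [0,0,0,0,0,0],
  [0,0,0,0,0,0],
  [0,0,0,0,0,0],
])

```text
clock: 3.85
tcp_pos: [0.6595, -0.0199, 0.0274]
ee_rot: [0.707, 0.707, 0.0, 0.001]
contact_force: [-1.8, -0.2, 5.9]
grip_width: 0.0236
```

Call:
servo_tool([
  [0,0,-0.005,0,0,0],
  [0,0,-0.015,0,0,0],
  [0,0,-0.025,0,0,0],
  [0,0,-0.03,0,0,0],
  [0,0,-0.015,0,0,0],
])

```text
clock: 4.27
tcp_pos: [0.66, -0.0201, 0.12]
ee_rot: [0.707, 0.707, 0.001, 0.002]
contact_force: [0.4, -0.1, 0.3]
grip_width: 0.0236
```

Call:
servo_tool([
  [0,0,0,0,0,0],
])

```text
clock: 4.35
tcp_pos: [0.6607, -0.0202, 0.1206]
ee_rot: [0.707, 0.707, 0.002, 0.003]
contact_force: [-0.1, -0.5, -0.1]
grip_width: 0.0237
```

Run:
```python
from h import *
from tg import *
p,R=pose(); print(p,R.as_matrix().round(3).tolist())
c=cap("wrist"); cv2.imwrite("pics/w3.png",c["image"][:,:,::-1])
plan([*pocket(.1125),p[2]],np.pi/2+.089,10)
```

```text
[ 0.66067177 -0.0202181   0.12057272] [[-0.001, 1.0, 0.007], [1.0, 0.001, -0.001], [-0.001, 0.007, -1.0]]
[[0.0152, -0.0188, -0.0003, 0.0003, 0.0001, -0.0088], [0.0153, -0.0187, -0.0003, 0.0003, 0.0001, -0.0088], [0.0155, -0.0185, -0.0003, 0.0003, 0.0001, -0.0088], [0.0157, -0.0184, -0.0003, 0.0003, 0.0001, -0.0088], [0.0158, -0.0183, -0.0003, 0.0003, 0.0001, -0.0088]]
[[0.016, -0.0181, -0.0003, 0.0003, 0.0001, -0.0088], [0.0162, -0.018, -0.0003, 0.0003, 0.0001, -0.0088], [0.0163, -0.0178, -0.0003, 0.0003, 0.0001, -0.0088], [0.0165, -0.0177, -0.0003, 0.0003, 0.0001, -0.0088], [0.0166, -0.0176, -0.0003, 0.0003, 0.0001, -0.0088]]
```

View pics/w3.png

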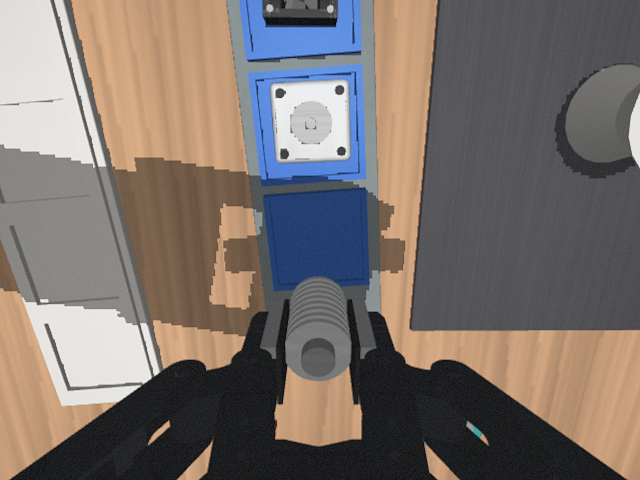

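The barrel is held upright at (318,330) and its cradle is empty. I'll carry it to the left pocket.

Call:
servo_tool([
  [0.0152,-0.0188,0,0,0,-0.009],
  [0.0153,-0.0187,0,0,0,-0.009],
  [0.0155,-0.0185,0,0,0,-0.009],
  [0.0157,-0.0184,0,0,0,-0.009],
  [0.0158,-0.0183,0,0,0,-0.009],
])

```text
clock: 4.82
tcp_pos: [0.5631, 0.0565, 0.1146]
ee_rot: [0.691, 0.723, -0.001, -0.001]
contact_force: [0.4, -0.4, -1.0]
grip_width: 0.0234
```

Call:
servo_tool([
  [0.016,-0.0181,0,0,0,-0.009],
  [0.0162,-0.018,0,0,0,-0.009],
  [0.0163,-0.0178,0,0,0,-0.009],
  [0.0165,-0.0177,0,0,0,-0.009],
  [0.0166,-0.0176,0,0,0,-0.009],
])

```text
clock: 5.23
tcp_pos: [0.4688, 0.1321, 0.1149]
ee_rot: [0.674, 0.739, -0.001, -0.001]
contact_force: [0.1, 0.3, -0.4]
grip_width: 0.0235
```

Call:
servo_tool([
  [0,0,0,0,0,0],
  [0,0,0,0,0,0],
])

```text
clock: 5.4
tcp_pos: [0.4698, 0.132, 0.1155]
ee_rot: [0.674, 0.739, -0.001, -0.001]
contact_force: [0.3, 0.1, -0.3]
grip_width: 0.0234
```

Run:
```python
from h import *
from tg import *
p,R=pose(); print(p,R.as_matrix().round(3).tolist(),arm.read_state()["joint_pos"].round(3))
c=cap("wrist"); cv2.imwrite("pics/w4.png",c["image"][:,:,::-1])
plan([*pocket(.1125),.0265],np.pi/2+.089,5)
```

```text
[0.4697865  0.13195333 0.11545783] [[-0.092, 0.996, -0.002], [0.996, 0.092, -0.0], [0.0, -0.002, -1.0]] [ 0.033  0.363  1.758 -0.     1.023 -0.059]
[[0.0, 0.0002, 0.0178, -0.0002, 0.0, 0.0004], [0.0, 0.0002, 0.0178, -0.0002, 0.0, 0.0004], [0.0, 0.0002, 0.0178, -0.0002, 0.0, 0.0004], [0.0, 0.0002, 0.0178, -0.0002, 0.0, 0.0004], [0.0, 0.0002, 0.0178, -0.0002, 0.0, 0.0004]]
```

View pics/w4.png

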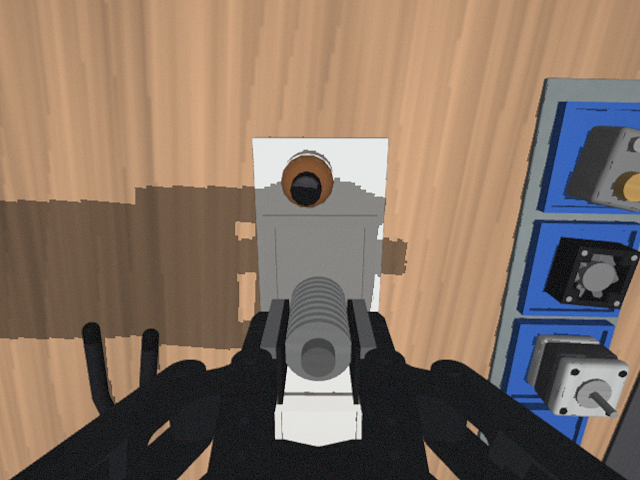

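Column-wise it's centred on the pocket: the inner edges are near 275 and 363, and the barrel is at 319. I'll check y from the rim line at row 215, then lower.

Run:
```python
from h import *
from tg import *
c=cap("wrist")
P=onz(c,[(319,215),(253,138),(388,138)],.012); print(P)
u=np.array([-np.sin(a),np.cos(a)]); print((P[:,:2]-rc)@u, (P[:,:2]-rc)@np.array([u[1],-u[0]]))
```

```text
[[0.46965148 0.14863967 0.012     ]
 [0.42465173 0.19358271 0.012     ]
 [0.50749257 0.2011547  0.012     ]]
[0.12967279 0.17843764 0.17861656] [-0.00022376 -0.04105075  0.04213524]
```

Call:
servo_tool([
  [0,0,0.025,0,0,0],
  [0,0,0.025,0,0,0],
  [0,0,0.02,0,0,0],
  [0,0,0.013,0,0,0],
  [0,0,0.004,0,0,0],
])

```text
clock: 5.92
tcp_pos: [0.4706, 0.1305, 0.0278]
ee_rot: [0.675, 0.738, -0.001, -0.001]
contact_force: [-8.2, -6.3, 28.5]
grip_width: 0.024
```

Call:
servo_tool([
  [0,0,0,0,0,0],
  [0,0,0,0,0,0],
])

```text
clock: 6.08
tcp_pos: [0.4714, 0.1309, 0.0291]
ee_rot: [0.675, 0.738, -0.0, 0.0]
contact_force: [0.7, -0.4, 1.4]
grip_width: 0.0238
```

The rim line puts the pocket's inner edge about 13 mm nearer than I assumed: the plate is longer on the bottle side, so the pocket row isn't centred on it. I'll re-measure from the pocket lines before releasing.

Run:
```python
from h import *
from tg import *
c=np.load("w1.npy",allow_pickle=True).item()
g=cv2.cvtColor(c["image"],cv2.COLOR_RGB2GRAY)
big=cv2.resize(g[110:385,225:335],None,fx=2.9,fy=2.18,interpolation=cv2.INTER_CUBIC)
big=cv2.createCLAHE(4,(4,4)).apply(big)
cv2.imwrite("pics/m3.png",big)
# darkness profile along rack y at lines x=-20..20
for xr in (-.02,0,.02):
    ys=np.arange(-.19,.19,.001)
    X=np.array([[*(rc+y*np.array([-np.sin(a),np.cos(a)])+xr*np.array([np.cos(a),np.sin(a)])),.011] for y in ys])
    u=(c["R"]@X.T).T+c["t"]; u=u@c["K"].T; u=(u[:,:2]/u[:,2:]).astype(np.float32)
    v=cv2.remap(g,u[:,0],u[:,1],cv2.INTER_LINEAR).astype(float).ravel()
    d=cv2.GaussianBlur(v[:,None],(1,15),0).ravel()-v
    i=[k for k in range(2,len(v)-2) if d[k]==max(d[k-2:k+3]) and d[k]>6]
    print(xr,[(round(float(ys[k]),3),int(d[k])) for k in i])
```

```text
-0.02 [(-0.179, 22), (-0.163, 41), (-0.088, 43), (-0.013, 36), (0.001, 33), (0.02, 25), (0.062, 28), (0.068, 28), (0.09, 32), (0.103, 32), (0.122, 28), (0.13, 13), (0.143, 33), (0.161, 14), (0.167, 43), (0.18, 40)]
0 [(-0.179, 19), (-0.162, 45), (-0.088, 48), (-0.013, 47), (-0.001, 34), (0.019, 26), (0.066, 21), (0.088, 16), (0.101, 33), (0.12, 29), (0.13, 24), (0.143, 34), (0.148, 24), (0.163, 19), (0.168, 30), (0.181, 21)]
0.02 [(-0.179, 18), (-0.162, 72), (-0.087, 47), (-0.012, 31), (-0.005, 28), (0.062, 8), (0.121, 36), (0.131, 27), (0.181, 23)]
```

View pics/m3.png

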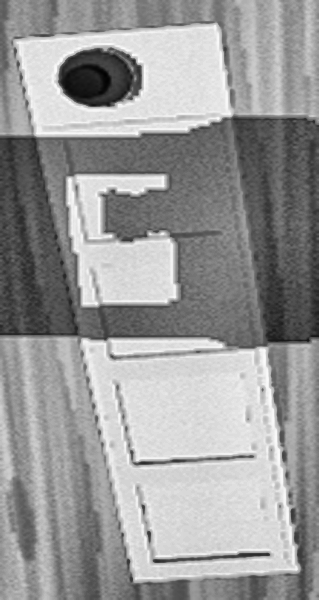

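The wall lines repeat every 75 mm at rack y −163, −88, −13 and +62. As inner −y walls (30 mm from each pocket's centre), they put the row centre 20 mm from the plate's middle. That agrees with the 360 mm plate running from −160 to +200. The barrel is therefore over the rim, so I'll lift it and correct.

```bash
sed -i 's/rc=np.array.*; a/rc=np.array([.4832,-.0004]); a/' tg.py; python3 -c "
from h import *
from tg import *
for y in (.1125,.0375,-.0375,-.1125): print(pocket(y).round(4))
p,R=pose(); print(p)
plan([*pocket(.1125),p[2]+.0],np.pi/2+.089,5)"
```

```text
[0.4732 0.1117]
[0.4799 0.037 ]
[ 0.4865 -0.0378]
[ 0.4932 -0.1125]
[0.47136723 0.13085997 0.02912104]
[[-0.0039, 0.0, 0.0, 0.0, 0.0, 0.0002], [-0.0039, 0.0, 0.0, 0.0, 0.0, 0.0002], [-0.0039, 0.0, 0.0, 0.0, 0.0, 0.0002], [-0.0039, 0.0, 0.0, 0.0, 0.0, 0.0002], [-0.0039, 0.0, 0.0, 0.0, 0.0, 0.0002]]
```

Call:
servo_tool([
  [0,0,-0.01,0,0,0],
  [0,0,-0.02,0,0,0],
  [0,0,-0.02,0,0,0],
  [0,0,0,0,0,0],
  [0,0,0,0,0,0],
])

```text
clock: 6.5
tcp_pos: [0.4714, 0.1314, 0.0803]
ee_rot: [0.674, 0.738, 0.001, 0.001]
contact_force: [-0.0, -0.5, -1.8]
grip_width: 0.0235
```

Run:
```python
from h import *
from tg import *
p,R=pose(); print(p)
plan([*pocket(.1125),p[2]],np.pi/2+.089,1)
c=cap("wrist"); cv2.imwrite("pics/w5.png",c["image"][:,:,::-1])
```

```text
[0.47139244 0.13143818 0.08034373]
[[-0.0199, 0.0, 0.0, 0.0026, 0.0001, 0.0017]]
```

View pics/w5.png

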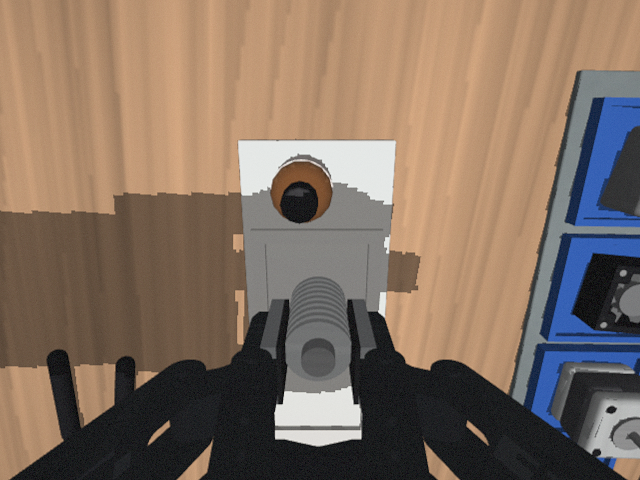

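Call:
servo_tool([
  [-0.01,0,0,0,0,0],
  [-0.01,0,0,0,0,0],
  [0,0,0.02,0,0,0],
  [0,0,0.02,0,0,0],
  [0,0,0.008,0,0,0],
])

```text
clock: 6.97
tcp_pos: [0.4712, 0.1106, 0.0289]
ee_rot: [0.675, 0.738, -0.001, -0.001]
contact_force: [-0.0, 1.1, -1.6]
grip_width: 0.0233
```

Call:
servo_tool([
  [0,0,0.003,0,0,0],
  [0,0,0.002,0,0,0],
  [0,0,0,0,0,0],
])

```text
clock: 7.22
tcp_pos: [0.4727, 0.1115, 0.0265]
ee_rot: [0.674, 0.739, 0.0, 0.0]
contact_force: [0.6, 0.8, -0.3]
grip_width: 0.0239
```

Call:
servo_tool([
  [0,0,0.001,0,0,0],
  [0,0,0,0,0,0],
  [0,0,0,0,0,0],
])

```text
clock: 7.47
tcp_pos: [0.4728, 0.1117, 0.0258]
ee_rot: [0.674, 0.739, 0.0, 0.0]
contact_force: [0.4, 0.4, 0.4]
grip_width: 0.0235
```

Call:
servo_tool([
  [0,0,0,0,0,0],
  [0,0,0,0,0,0],
  [0,0,0,0,0,0],
  [0,0,0,0,0,0],
  [0,0,0,0,0,0],
], hand=0)

```text
clock: 7.88
tcp_pos: [0.4725, 0.1117, 0.0253]
ee_rot: [0.674, 0.739, 0.0, 0.0]
contact_force: [0.8, -0.4, 0.2]
grip_width: 0.0823
```

Call:
servo_tool([
  [0,0,-0.01,0,0,0],
  [0,0,-0.02,0,0,0],
  [0,0,-0.03,0,0,0],
  [0,0,-0.03,0,0,0],
  [0,0,-0.01,0,0,0],
])

```text
clock: 8.3
tcp_pos: [0.4741, 0.1117, 0.1298]
ee_rot: [0.674, 0.739, 0.002, 0.002]
contact_force: [-0.2, 0.3, 0.2]
grip_width: 0.0853
```

Run:
```python
from h import *
from tg import *
p,R=pose(); print(p)
c=cap("wrist"); cv2.imwrite("pics/w6.png",c["image"][:,:,::-1])
plan([.656,.0567,.115],np.pi/2+.062,10)
for X in ([*pocket(.1125),.054],[*pocket(.1125),.008]):
    u=c["K"]@(c["R"]@np.array(X)+c["t"]); print(u[:2]/u[2])
```

```text
[0.47405038 0.11169985 0.12981298]
[[-0.0071, 0.0176, 0.0016, 0.0007, 0.0001, 0.0029], [-0.0071, 0.0176, 0.0016, 0.0007, 0.0001, 0.0029], [-0.007, 0.0176, 0.0016, 0.0007, 0.0001, 0.0029], [-0.007, 0.0177, 0.0016, 0.0007, 0.0001, 0.0029], [-0.0069, 0.0177, 0.0016, 0.0007, 0.0001, 0.0029]]
[[-0.0069, 0.0177, 0.0015, 0.0007, 0.0001, 0.0029], [-0.0068, 0.0177, 0.0015, 0.0007, 0.0001, 0.0029], [-0.0068, 0.0177, 0.0015, 0.0007, 0.0001, 0.0029], [-0.0067, 0.0178, 0.0015, 0.0007, 0.0001, 0.0029], [-0.0067, 0.0178, 0.0015, 0.0007, 0.0001, 0.0029]]
[315.70540478 254.1637066 ]
[315.63625853 231.95830903]
```

View pics/w6.png

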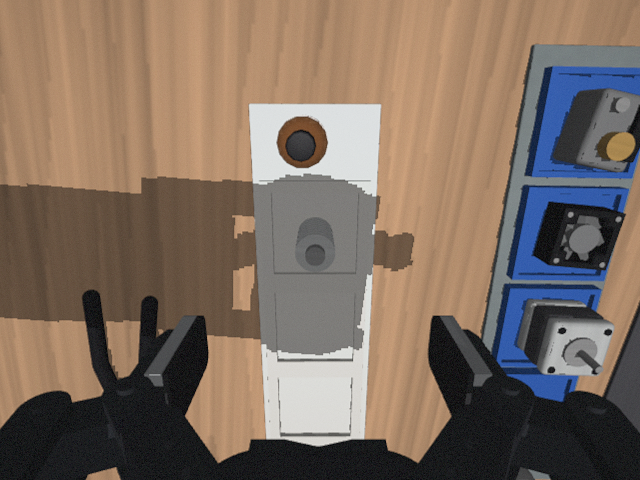

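The barrel stands upright at (315,254), centred in the left pocket (cols 273–357, rows 190–272). Next is the motor.

Call:
servo_tool([
  [-0.0071,0.0176,0.0015,0,0,0.003],
  [-0.0071,0.0176,0.0015,0,0,0.003],
  [-0.007,0.0176,0.0015,0,0,0.003],
  [-0.007,0.0177,0.0015,0,0,0.003],
  [-0.0069,0.0177,0.0015,0,0,0.003],
])

```text
clock: 8.77
tcp_pos: [0.5637, 0.0838, 0.1168]
ee_rot: [0.68, 0.733, -0.0, -0.001]
contact_force: [0.8, 1.0, 0.3]
grip_width: 0.0853
```

Call:
servo_tool([
  [-0.0069,0.0177,0.0015,0,0,0.003],
  [-0.0068,0.0177,0.0015,0,0,0.003],
  [-0.0068,0.0177,0.0015,0,0,0.003],
  [-0.0067,0.0178,0.0015,0,0,0.003],
  [-0.0067,0.0178,0.0015,0,0,0.003],
])

```text
clock: 9.18
tcp_pos: [0.6546, 0.0563, 0.1091]
ee_rot: [0.685, 0.728, -0.001, -0.001]
contact_force: [-0.9, 0.8, 0.0]
grip_width: 0.0854
```

Call:
servo_tool([
  [0,0,0,0,0,0],
  [0,0,0,0,0,0],
])

```text
clock: 9.35
tcp_pos: [0.6539, 0.0564, 0.1089]
ee_rot: [0.685, 0.728, -0.001, -0.001]
contact_force: [0.2, -0.3, -0.6]
grip_width: 0.0856
```

Run:
```python
from h import *
p,R=pose(); print(p,R.as_matrix().round(3).tolist())
c=cap("wrist"); cv2.imwrite("pics/w7.png",c["image"][:,:,::-1])
X=[.656,.0567,.048]
u=c["K"]@(c["R"]@np.array(X)+c["t"]); print(u[:2]/u[2])
plan([.656,.0567,.026],np.pi/2+.062,5)
```

```text
[0.65385161 0.05640586 0.10886843] [[-0.061, 0.998, -0.002], [0.998, 0.061, 0.0], [0.0, -0.002, -1.0]]
[321.93431777 263.17316423]
[[-0.0, 0.0005, 0.0167, -0.0004, -0.0001, -0.0002], [-0.0, 0.0005, 0.0167, -0.0004, -0.0001, -0.0002], [-0.0, 0.0005, 0.0167, -0.0004, -0.0001, -0.0002], [-0.0, 0.0005, 0.0167, -0.0004, -0.0001, -0.0002], [-0.0, 0.0005, 0.0167, -0.0004, -0.0001, -0.0002]]
```

View pics/w7.png

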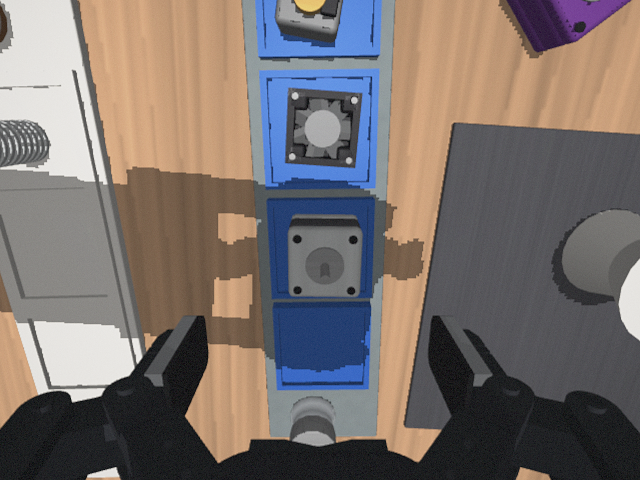

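The motor's top face is centred at (325,264), about 1.5 mm off my estimate and square to the jaws. I'll correct that, descend and grip.

Call:
servo_tool([
  [0,0.0035,0.025,0,0,0],
  [0,0,0.025,0,0,0],
  [0,0,0.02,0,0,0],
  [0,0,0.013,0,0,0],
  [0,0,0,0,0,0],
])

```text
clock: 9.82
tcp_pos: [0.6556, 0.0572, 0.0245]
ee_rot: [0.685, 0.728, -0.002, -0.002]
contact_force: [-0.2, 0.6, -0.6]
grip_width: 0.0852
```

Call:
servo_tool([
  [0,0,0,0,0,0],
  [0,0,0,0,0,0],
  [0,0,0,0,0,0],
  [0,0,0,0,0,0],
  [0,0,0,0,0,0],
], hand=1, grip_force=50)

```text
clock: 10.23
tcp_pos: [0.6585, 0.0567, 0.0289]
ee_rot: [0.685, 0.728, 0.001, 0.001]
contact_force: [-0.3, -0.8, 6.7]
grip_width: 0.0407
```

Call:
servo_tool([
  [0,0,0,0,0,0],
  [0,0,0,0,0,0],
])

```text
clock: 10.4
tcp_pos: [0.6585, 0.0567, 0.0289]
ee_rot: [0.685, 0.728, 0.001, 0.001]
contact_force: [-0.8, -0.4, 6.6]
grip_width: 0.0409
```

Call:
servo_tool([
  [0,0,-0.005,0,0,0],
  [0,0,-0.015,0,0,0],
  [0,0,-0.025,0,0,0],
  [0,0,-0.03,0,0,0],
  [0,0,-0.01,0,0,0],
])

```text
clock: 10.82
tcp_pos: [0.6591, 0.0567, 0.1168]
ee_rot: [0.685, 0.728, 0.002, 0.002]
contact_force: [-0.8, 0.2, -0.8]
grip_width: 0.0409
```

Call:
servo_tool([
  [0,0,0,0,0,0],
  [0,0,0,0,0,0],
])

```text
clock: 10.98
tcp_pos: [0.6573, 0.0568, 0.1114]
ee_rot: [0.685, 0.728, -0.0, -0.0]
contact_force: [-0.6, -0.2, -2.4]
grip_width: 0.0411
```

Run:
```python
from h import *
from tg import *
p,R=pose(); print(p,R.as_matrix().round(3).tolist())
c=cap("wrist"); cv2.imwrite("pics/w8.png",c["image"][:,:,::-1])
plan([*pocket(.0375),p[2]],np.pi/2+.089,10)
```

```text
[0.65733822 0.05678522 0.11142087] [[-0.061, 0.998, -0.001], [0.998, 0.061, 0.0], [0.0, -0.001, -1.0]]
[[-0.0009, -0.0178, -0.0001, -0.0003, -0.0, -0.0028], [-0.0009, -0.0178, -0.0001, -0.0003, -0.0, -0.0028], [-0.0008, -0.0178, -0.0001, -0.0003, -0.0, -0.0028], [-0.0008, -0.0178, -0.0001, -0.0003, -0.0, -0.0028], [-0.0007, -0.0178, -0.0001, -0.0003, -0.0, -0.0028]]
[[-0.0007, -0.0178, -0.0001, -0.0003, -0.0, -0.0028], [-0.0006, -0.0178, -0.0001, -0.0003, -0.0, -0.0028], [-0.0006, -0.0178, -0.0001, -0.0003, -0.0, -0.0028], [-0.0005, -0.0178, -0.0001, -0.0003, -0.0, -0.0028], [-0.0005, -0.0178, -0.0001, -0.0003, -0.0, -0.0028]]
```

View pics/w8.png

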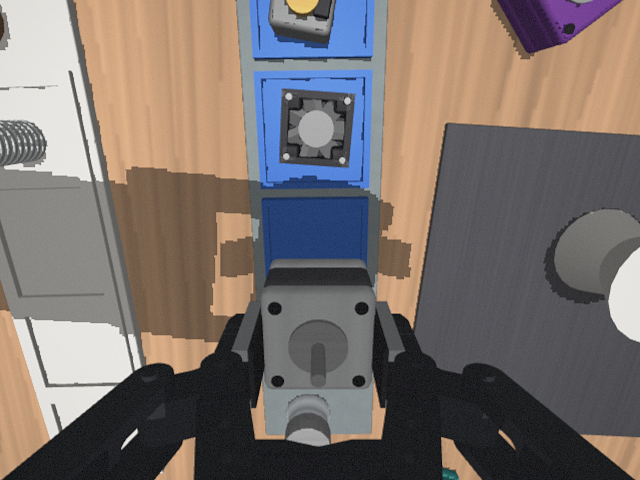

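The motor is held square and its cradle is empty. I'll carry it to the second pocket from the left.

Call:
servo_tool([
  [-0.0009,-0.0178,0,0,0,-0.003],
  [-0.0009,-0.0178,0,0,0,-0.003],
  [-0.0008,-0.0178,0,0,0,-0.003],
  [-0.0008,-0.0178,0,0,0,-0.003],
  [-0.0007,-0.0178,0,0,0,-0.003],
])

```text
clock: 11.45
tcp_pos: [0.5673, 0.0467, 0.1102]
ee_rot: [0.68, 0.733, -0.001, -0.001]
contact_force: [0.0, -0.6, -1.9]
grip_width: 0.0409
```

Call:
servo_tool([
  [-0.0007,-0.0178,0,0,0,-0.003],
  [-0.0006,-0.0178,0,0,0,-0.003],
  [-0.0006,-0.0178,0,0,0,-0.003],
  [-0.0005,-0.0178,0,0,0,-0.003],
  [-0.0005,-0.0178,0,0,0,-0.003],
])

```text
clock: 11.87
tcp_pos: [0.4788, 0.0366, 0.1106]
ee_rot: [0.674, 0.739, -0.001, -0.001]
contact_force: [-0.1, 0.1, -2.3]
grip_width: 0.0409
```

Call:
servo_tool([
  [0,0,0,0,0,0],
  [0,0,0,0,0,0],
])

```text
clock: 12.03
tcp_pos: [0.4799, 0.0366, 0.1113]
ee_rot: [0.674, 0.738, -0.001, -0.001]
contact_force: [1.0, 0.7, -1.7]
grip_width: 0.0408
```

Run:
```python
from h import *
from tg import *
p,R=pose(); print(p,R.as_matrix().round(3).tolist())
c=cap("wrist"); cv2.imwrite("pics/w9.png",c["image"][:,:,::-1])
plan([*pocket(.0375),.028],np.pi/2+.089,5)
```

```text
[0.47993814 0.03656539 0.11126817] [[-0.09, 0.996, -0.002], [0.996, 0.09, 0.0], [0.001, -0.002, -1.0]]
[[0.0001, -0.0001, 0.0167, -0.0002, -0.0001, 0.0003], [0.0001, -0.0001, 0.0167, -0.0002, -0.0001, 0.0003], [0.0001, -0.0001, 0.0167, -0.0002, -0.0001, 0.0003], [0.0001, -0.0002, 0.0167, -0.0002, -0.0001, 0.0003], [0.0001, -0.0002, 0.0167, -0.0002, -0.0001, 0.0003]]
```

View pics/w9.png

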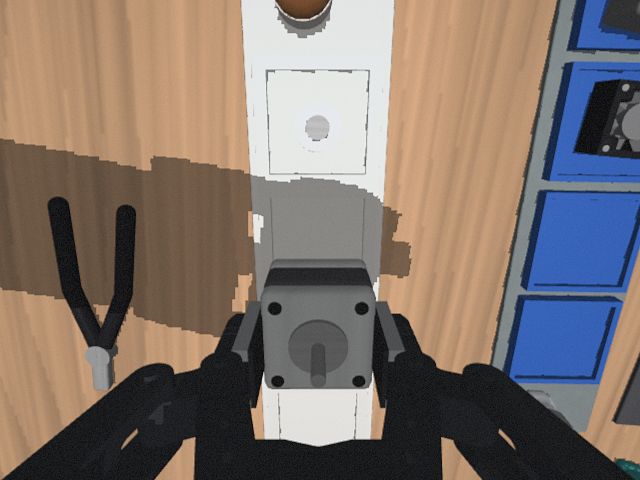

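The motor is aligned with its pocket (edge lines near cols 270 and 365, motor at 318), and the barrel stands centred in its own at (317,125). I'll lower it.

Call:
servo_tool([
  [0,0,0.025,0,0,0],
  [0,0,0.025,0,0,0],
  [0,0,0.02,0,0,0],
  [0,0,0.01,0,0,0],
  [0,0,0.002,0,0,0],
])

```text
clock: 12.5
tcp_pos: [0.4801, 0.0367, 0.0283]
ee_rot: [0.674, 0.739, -0.001, -0.002]
contact_force: [0.6, -0.3, -2.2]
grip_width: 0.0411
```

Call:
servo_tool([
  [0,0,0,0,0,0],
  [0,0,0.001,0,0,0],
  [0,0,0,0,0,0],
])

```text
clock: 12.75
tcp_pos: [0.4814, 0.0365, 0.0302]
ee_rot: [0.674, 0.739, 0.001, 0.001]
contact_force: [-0.5, -0.2, -1.3]
grip_width: 0.041
```

Call:
servo_tool([
  [0,0,0.001,0,0,0],
  [0,0,0.001,0,0,0],
  [0,0,0,0,0,0],
  [0,0,0,0,0,0],
])

```text
clock: 13.08
tcp_pos: [0.4808, 0.0365, 0.0274]
ee_rot: [0.674, 0.739, 0.0, 0.0]
contact_force: [0.3, 0.1, -2.1]
grip_width: 0.0412
```

Call:
servo_tool([
  [0,0,0.001,0,0,0],
  [0,0,0,0,0,0],
  [0,0,0,0,0,0],
])

```text
clock: 13.33
tcp_pos: [0.4809, 0.0365, 0.0269]
ee_rot: [0.674, 0.739, 0.0, 0.0]
contact_force: [-2.3, 0.7, 5.7]
grip_width: 0.0411
```

Contact with the floor (+5.7 N). I'll release and retreat toward the fan.

Call:
servo_tool([
  [0,0,0,0,0,0],
  [0,0,0,0,0,0],
  [0,0,0,0,0,0],
  [0,0,0,0,0,0],
  [0,0,0,0,0,0],
], hand=0)

```text
clock: 13.75
tcp_pos: [0.4807, 0.0365, 0.0263]
ee_rot: [0.674, 0.739, 0.0, 0.0]
contact_force: [0.2, 0.2, 0.7]
grip_width: 0.0855
```

Call:
servo_tool([
  [0,0,-0.01,0,0,0],
  [0,0,-0.02,0,0,0],
  [0,0,-0.03,0,0,0],
  [0,0,-0.03,0,0,0],
  [0,0,0,0,0,0],
])

```text
clock: 14.17
tcp_pos: [0.4832, 0.0362, 0.122]
ee_rot: [0.674, 0.739, 0.003, 0.004]
contact_force: [0.8, 0.1, 1.1]
grip_width: 0.0852
```

Run:
```python
from h import *
from tg import *
p,R=pose(); print(p)
c=cap("wrist"); cv2.imwrite("pics/w10.png",c["image"][:,:,::-1])
plan([.651,.1297,.115],np.pi/2-.01,10)
```

```text
[0.48324849 0.0362092  0.12195404]
[[0.0078, 0.0177, 0.0005, 0.0006, 0.0001, 0.0101], [0.0079, 0.0176, 0.0005, 0.0006, 0.0001, 0.0101], [0.0081, 0.0175, 0.0005, 0.0006, 0.0001, 0.0101], [0.0083, 0.0174, 0.0005, 0.0006, 0.0001, 0.0101], [0.0085, 0.0173, 0.0005, 0.0006, 0.0001, 0.0101]]
[[0.0086, 0.0172, 0.0005, 0.0006, 0.0001, 0.0101], [0.0088, 0.0172, 0.0005, 0.0006, 0.0001, 0.0101], [0.009, 0.0171, 0.0005, 0.0006, 0.0001, 0.0101], [0.0092, 0.017, 0.0005, 0.0006, 0.0001, 0.0101], [0.0093, 0.0169, 0.0004, 0.0006, 0.0001, 0.0101]]
```

View pics/w10.png

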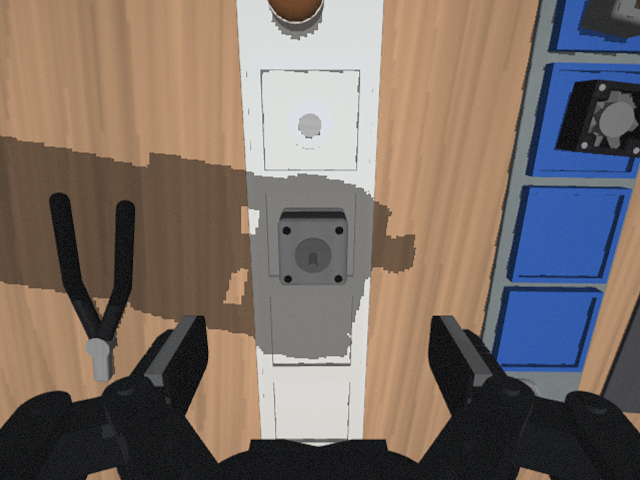

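The motor stands in its pocket at (313,247), between the lines at cols 268–353. Now the fan.

Call:
servo_tool([
  [0.0078,0.0178,0,0,0,0.01],
  [0.0079,0.0178,0,0,0,0.01],
  [0.0081,0.0177,0,0,0,0.01],
  [0.0083,0.0176,0,0,0,0.01],
  [0.0085,0.0175,0,0,0,0.01],
])

```text
clock: 14.63
tcp_pos: [0.5663, 0.0838, 0.1156]
ee_rot: [0.693, 0.721, -0.0, -0.001]
contact_force: [-0.3, -0.8, 0.4]
grip_width: 0.0854
```

Call:
servo_tool([
  [0.0086,0.0174,0,0,0,0.01],
  [0.0088,0.0174,0,0,0,0.01],
  [0.009,0.0173,0,0,0,0.01],
  [0.0092,0.0172,0,0,0,0.01],
  [0.0093,0.0171,0,0,0,0.01],
])

```text
clock: 15.05
tcp_pos: [0.6518, 0.1305, 0.1154]
ee_rot: [0.71, 0.704, -0.001, -0.001]
contact_force: [0.2, 0.5, 0.2]
grip_width: 0.0856
```

Call:
servo_tool([
  [0,0,0,0,0,0],
  [0,0,0,0,0,0],
])

```text
clock: 15.22
tcp_pos: [0.6511, 0.1302, 0.115]
ee_rot: [0.71, 0.704, -0.001, -0.001]
contact_force: [-0.3, -0.4, -0.8]
grip_width: 0.0853
```

Run:
```python
from h import *
p,R=pose(); print(p,R.as_matrix().round(3).tolist())
c=cap("wrist"); cv2.imwrite("pics/w11.png",c["image"][:,:,::-1])
X=[.650,.1297,.030]
u=c["K"]@(c["R"]@np.array(X)+c["t"]); print(u[:2]/u[2])
plan([.650,.1297,.018],np.pi/2-.01,5)
```

```text
[0.65108802 0.13022722 0.11503354] [[0.008, 1.0, -0.002], [1.0, -0.008, -0.0], [-0.0, -0.002, -1.0]]
[316.32854087 249.97725236]
[[-0.0, -0.0001, 0.0195, -0.0004, 0.0, 0.0003], [-0.0, -0.0001, 0.0195, -0.0004, 0.0, 0.0003], [-0.0, -0.0001, 0.0195, -0.0004, 0.0, 0.0003], [-0.0, -0.0001, 0.0195, -0.0004, 0.0, 0.0003], [-0.0, -0.0001, 0.0195, -0.0004, 0.0, 0.0003]]
```

View pics/w11.png

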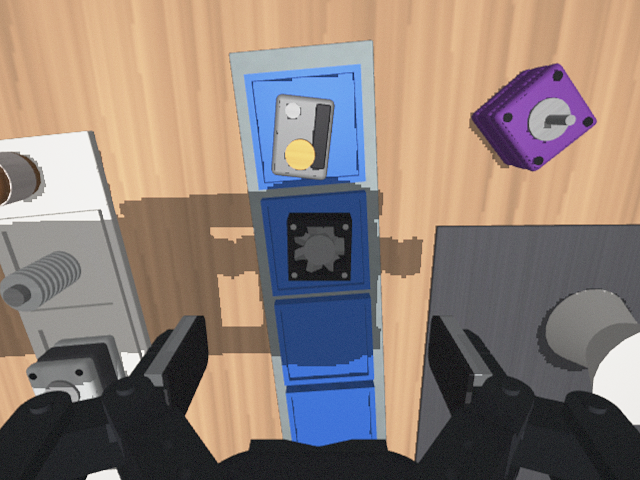

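The fan is centred at (320,249) and square to the jaws. I'll descend and grip it.

Call:
servo_tool([
  [0,0,0.028,0,0,0],
  [0,0,0.028,0,0,0],
  [0,0,0.022,0,0,0],
  [0,0,0.015,0,0,0],
  [0,0,0.004,0,0,0],
])

```text
clock: 15.68
tcp_pos: [0.6492, 0.1294, 0.0164]
ee_rot: [0.71, 0.704, -0.002, -0.002]
contact_force: [-0.1, -0.1, 1.4]
grip_width: 0.0854
```

Call:
servo_tool([
  [0,0,0,0,0,0],
  [0,0,0,0,0,0],
  [0,0,0,0,0,0],
  [0,0,0,0,0,0],
  [0,0,0,0,0,0],
], hand=1, grip_force=35)

```text
clock: 16.1
tcp_pos: [0.6522, 0.13, 0.0209]
ee_rot: [0.71, 0.704, 0.001, 0.001]
contact_force: [-0.8, -0.2, 5.2]
grip_width: 0.0389
```

Call:
servo_tool([
  [0,0,0,0,0,0],
  [0,0,0,0,0,0],
])

```text
clock: 16.27
tcp_pos: [0.6522, 0.13, 0.0209]
ee_rot: [0.71, 0.704, 0.001, 0.001]
contact_force: [-1.7, -0.2, 6.1]
grip_width: 0.0389
```

Call:
servo_tool([
  [0,0,-0.005,0,0,0],
  [0,0,-0.015,0,0,0],
  [0,0,-0.025,0,0,0],
  [0,0,-0.03,0,0,0],
  [0,0,-0.015,0,0,0],
])

```text
clock: 16.68
tcp_pos: [0.6525, 0.1301, 0.1133]
ee_rot: [0.71, 0.704, 0.002, 0.002]
contact_force: [0.4, -0.2, 0.5]
grip_width: 0.039
```

Call:
servo_tool([
  [0,0,0,0,0,0],
  [0,0,0,0,0,0],
])

```text
clock: 16.85
tcp_pos: [0.6516, 0.13, 0.1098]
ee_rot: [0.71, 0.704, 0.0, 0.0]
contact_force: [-0.5, 0.7, -0.8]
grip_width: 0.039
```

Run:
```python
from h import *
from tg import *
p,R=pose(); print(p,R.as_matrix().round(3).tolist())
c=cap("wrist"); cv2.imwrite("pics/w12.png",c["image"][:,:,::-1])
plan([*pocket(-.0375),p[2]],np.pi/2+.089,10)
```

```text
[0.65156569 0.1300445  0.10984281] [[0.009, 1.0, 0.001], [1.0, -0.009, 0.0], [0.0, 0.001, -1.0]]
[[-0.0169, -0.0163, -0.0001, -0.0001, -0.0, -0.0098], [-0.0168, -0.0165, -0.0001, -0.0001, -0.0, -0.0098], [-0.0166, -0.0166, -0.0001, -0.0001, -0.0, -0.0098], [-0.0164, -0.0168, -0.0001, -0.0001, -0.0, -0.0098], [-0.0163, -0.0169, -0.0001, -0.0001, -0.0, -0.0098]]
[[-0.0161, -0.0171, -0.0001, -0.0001, -0.0, -0.0098], [-0.0159, -0.0173, -0.0001, -0.0001, -0.0, -0.0098], [-0.0158, -0.0174, -0.0001, -0.0001, -0.0, -0.0098], [-0.0156, -0.0176, -0.0001, -0.0001, -0.0, -0.0098], [-0.0154, -0.0177, -0.0001, -0.0001, -0.0, -0.0098]]
```

View pics/w12.png

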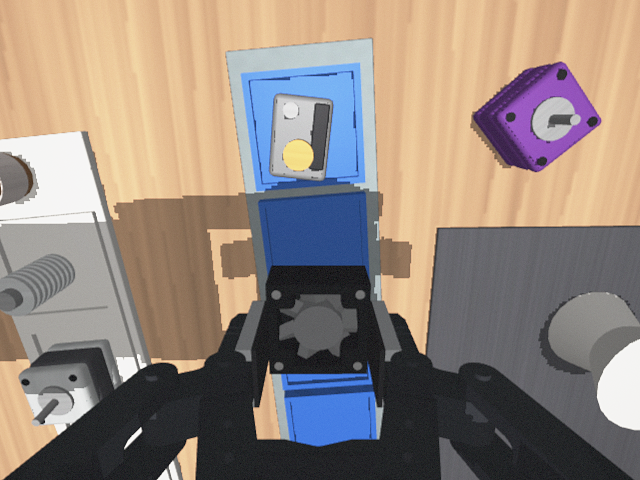

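The fan is held level. I'll carry it to the second pocket from the right.

Call:
servo_tool([
  [-0.0169,-0.0163,0,0,0,-0.01],
  [-0.0168,-0.0165,0,0,0,-0.01],
  [-0.0166,-0.0166,0,0,0,-0.01],
  [-0.0164,-0.0168,0,0,0,-0.01],
  [-0.0163,-0.0169,0,0,0,-0.01],
])

```text
clock: 17.32
tcp_pos: [0.5675, 0.0455, 0.1077]
ee_rot: [0.692, 0.722, -0.001, -0.001]
contact_force: [0.8, -0.1, 0.4]
grip_width: 0.039
```

Call:
servo_tool([
  [-0.0161,-0.0171,0,0,0,-0.01],
  [-0.0159,-0.0173,0,0,0,-0.01],
  [-0.0158,-0.0174,0,0,0,-0.01],
  [-0.0156,-0.0176,0,0,0,-0.01],
  [-0.0154,-0.0177,0,0,0,-0.01],
])

```text
clock: 17.73
tcp_pos: [0.4854, -0.0383, 0.1079]
ee_rot: [0.674, 0.739, -0.001, -0.001]
contact_force: [0.3, -1.0, -0.1]
grip_width: 0.039
```

Call:
servo_tool([
  [0,0,0,0,0,0],
  [0,0,0,0,0,0],
])

```text
clock: 17.9
tcp_pos: [0.4863, -0.0382, 0.1084]
ee_rot: [0.675, 0.738, -0.0, -0.001]
contact_force: [0.9, 0.1, -0.8]
grip_width: 0.0388
```

Run:
```python
from h import *
from tg import *
p,R=pose(); print(p,R.as_matrix().round(3).tolist())
c=cap("wrist"); cv2.imwrite("pics/w13.png",c["image"][:,:,::-1])
plan([*pocket(-.0375),.021],np.pi/2+.089,1)
```

```text
[ 0.48627212 -0.03821219  0.10840876] [[-0.089, 0.996, -0.002], [0.996, 0.089, 0.001], [0.001, -0.002, -1.0]]
[[-0.0, -0.0002, 0.0876, -0.0012, -0.0007, 0.0012]]
```

View pics/w13.png

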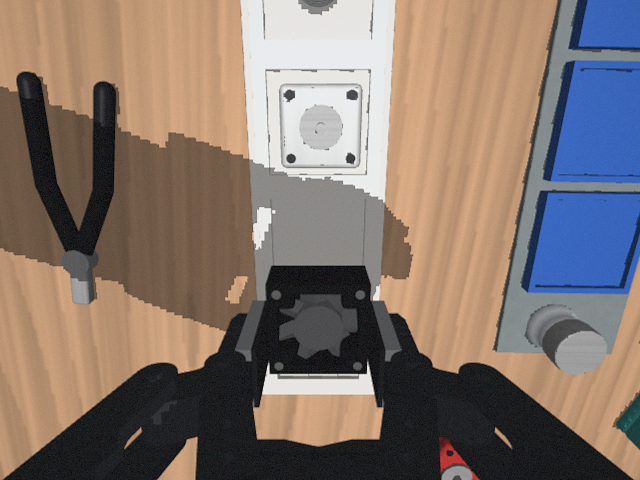

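The fan is aligned with its pocket, and the motor is centred in its own at (320,127). I'll lower it.

Call:
servo_tool([
  [0,0,0.025,0,0,0],
  [0,0,0.025,0,0,0],
  [0,0,0.02,0,0,0],
  [0,0,0.013,0,0,0],
  [0,0,0.003,0,0,0],
])

```text
clock: 18.37
tcp_pos: [0.4862, -0.0368, 0.0207]
ee_rot: [0.674, 0.739, -0.001, -0.002]
contact_force: [-0.3, 0.2, -0.0]
grip_width: 0.039
```

Call:
servo_tool([
  [0,0,0.001,0,0,0],
  [0,0,0,0,0,0],
  [0,0,0,0,0,0],
  [0,0,0,0,0,0],
])

```text
clock: 18.7
tcp_pos: [0.4877, -0.0379, 0.0231]
ee_rot: [0.674, 0.739, 0.0, 0.001]
contact_force: [0.1, -0.1, 0.2]
grip_width: 0.0391
```

Run:
```python
from h import *
from tg import *
c=np.load("w1.npy",allow_pickle=True).item()
print(onz(c,[(353,408),(362,380),(388,388),(378,420)],.02).round(3),pocket(-.1125))
```

```text
[[ 0.577 -0.212  0.02 ]
 [ 0.589 -0.162  0.02 ]
 [ 0.628 -0.176  0.02 ]
 [ 0.616 -0.235  0.02 ]] [ 0.49319929 -0.11245474]
```

Call:
servo_tool([
  [0,0,0.0015,0,0,0],
  [0,0,0.001,0,0,0],
  [0,0,0,0,0,0],
  [0,0,0,0,0,0],
])

```text
clock: 19.03
tcp_pos: [0.4871, -0.0379, 0.0198]
ee_rot: [0.674, 0.738, 0.0, 0.0]
contact_force: [-0.9, 0.0, -0.6]
grip_width: 0.0387
```

Call:
servo_tool([
  [0,0,0.001,0,0,0],
  [0,0,0,0,0,0],
  [0,0,0,0,0,0],
])

```text
clock: 19.28
tcp_pos: [0.4873, -0.0379, 0.0189]
ee_rot: [0.674, 0.739, 0.0, 0.0]
contact_force: [-0.3, 0.4, 1.6]
grip_width: 0.0386
```

The fan is at floor height (TCP 0.0189, as predicted). I'll release and go to the feeder.

Call:
servo_tool([
  [0,0,0,0,0,0],
  [0,0,0,0,0,0],
  [0,0,0,0,0,0],
  [0,0,0,0,0,0],
  [0,0,0,0,0,0],
], hand=0)

```text
clock: 19.7
tcp_pos: [0.4871, -0.0379, 0.0188]
ee_rot: [0.674, 0.739, -0.0, -0.0]
contact_force: [-0.6, 0.0, 0.8]
grip_width: 0.0853
```

Call:
servo_tool([
  [0,0,-0.01,0,0,0],
  [0,0,-0.02,0,0,0],
  [0,0,-0.03,0,0,0],
  [0,0,-0.035,0,0,0],
  [0,0,0,0,0,0],
])

```text
clock: 20.12
tcp_pos: [0.4899, -0.0386, 0.1201]
ee_rot: [0.674, 0.739, 0.002, 0.005]
contact_force: [1.1, -0.5, 0.1]
grip_width: 0.0853
```

Run:
```python
from h import *
from tg import *
p,R=pose(); print(p)
c=cap("wrist"); cv2.imwrite("pics/w14.png",c["image"][:,:,::-1])
plan([.641,.197,.115],np.pi/2-.112,15)
```

```text
[ 0.489865   -0.0386227   0.12010558]
[[0.0147, 0.0115, 0.0002, 0.0004, 0.0001, 0.0135], [0.0149, 0.0113, 0.0002, 0.0004, 0.0001, 0.0135], [0.015, 0.0111, 0.0002, 0.0004, 0.0001, 0.0135], [0.0152, 0.0109, 0.0002, 0.0004, 0.0001, 0.0135], [0.0153, 0.0107, 0.0002, 0.0004, 0.0001, 0.0135]]
[[0.0154, 0.0105, 0.0002, 0.0004, 0.0001, 0.0135], [0.0156, 0.0103, 0.0002, 0.0004, 0.0001, 0.0135], [0.0157, 0.0101, 0.0002, 0.0004, 0.0001, 0.0135], [0.0159, 0.0099, 0.0002, 0.0004, 0.0001, 0.0135], [0.016, 0.0097, 0.0002, 0.0004, 0.0001, 0.0135]]
[[0.0161, 0.0094, 0.0002, 0.0004, 0.0001, 0.0135], [0.0162, 0.0092, 0.0002, 0.0004, 0.0001, 0.0135], [0.0164, 0.009, 0.0002, 0.0004, 0.0001, 0.0135], [0.0165, 0.0088, 0.0002, 0.0004, 0.0001, 0.0135], [0.0166, 0.0086, 0.0002, 0.0004, 0.0001, 0.0135]]
```

View pics/w14.png

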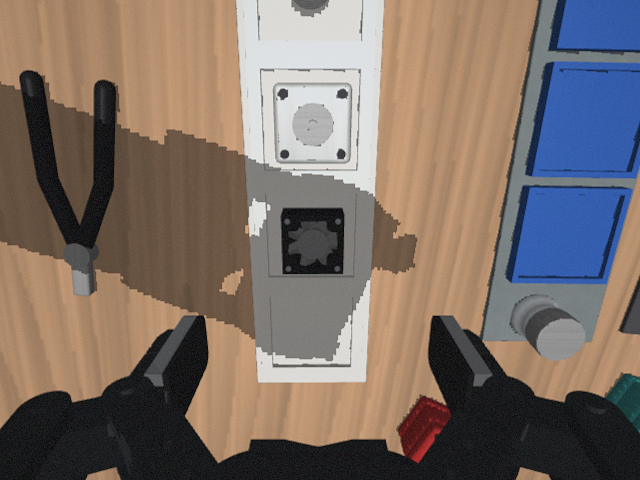

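The fan lies flat in its pocket at (313,241). Now the feeder.

Call:
servo_tool([
  [0.0147,0.0117,0,0,0,0.0135],
  [0.0149,0.0115,0,0,0,0.0135],
  [0.015,0.0113,0,0,0,0.0135],
  [0.0152,0.0111,0,0,0,0.0135],
  [0.0153,0.0109,0,0,0,0.0135],
])

```text
clock: 20.58
tcp_pos: [0.5387, 0.0416, 0.1131]
ee_rot: [0.699, 0.715, -0.0, -0.001]
contact_force: [-0.3, 0.6, 0.7]
grip_width: 0.0855
```

Call:
servo_tool([
  [0.0154,0.0106,0,0,0,0.0135],
  [0.0156,0.0104,0,0,0,0.0135],
  [0.0157,0.0102,0,0,0,0.0135],
  [0.0159,0.01,0,0,0,0.0135],
  [0.016,0.0098,0,0,0,0.0135],
])

```text
clock: 21.0
tcp_pos: [0.5899, 0.12, 0.1129]
ee_rot: [0.723, 0.691, -0.001, -0.001]
contact_force: [-0.9, -0.3, 0.4]
grip_width: 0.0853
```

Call:
servo_tool([
  [0.0161,0.0095,0,0,0,0.0135],
  [0.0162,0.0093,0,0,0,0.0135],
  [0.0164,0.0091,0,0,0,0.0135],
  [0.0165,0.0089,0,0,0,0.0135],
  [0.0166,0.0087,0,0,0,0.0135],
])

```text
clock: 21.42
tcp_pos: [0.6411, 0.1983, 0.1128]
ee_rot: [0.746, 0.666, -0.001, -0.001]
contact_force: [0.1, -0.2, -0.1]
grip_width: 0.0852
```

Call:
servo_tool([
  [0,0,0,0,0,0],
  [0,0,0,0,0,0],
])

```text
clock: 21.58
tcp_pos: [0.6407, 0.1978, 0.1125]
ee_rot: [0.745, 0.667, -0.001, -0.0]
contact_force: [-0.4, 0.6, 0.1]
grip_width: 0.0853
```

Run:
```python
from h import *
p,R=pose(); print(p,R.as_matrix().round(3).tolist())
c=cap("wrist"); cv2.imwrite("pics/w15.png",c["image"][:,:,::-1])
X=[.641,.197,.038]
u=c["K"]@(c["R"]@np.array(X)+c["t"]); print(u[:2]/u[2])
plan([.641,.197,.022],np.pi/2-.112,1)
```

```text
[0.6407306  0.19781659 0.11253557] [[0.11, 0.994, -0.002], [0.994, -0.11, -0.0], [-0.001, -0.002, -1.0]]
[318.50430201 256.17702161]
[[-0.0001, 0.0005, 0.0908, -0.0017, 0.0007, 0.001]]
```

View pics/w15.png

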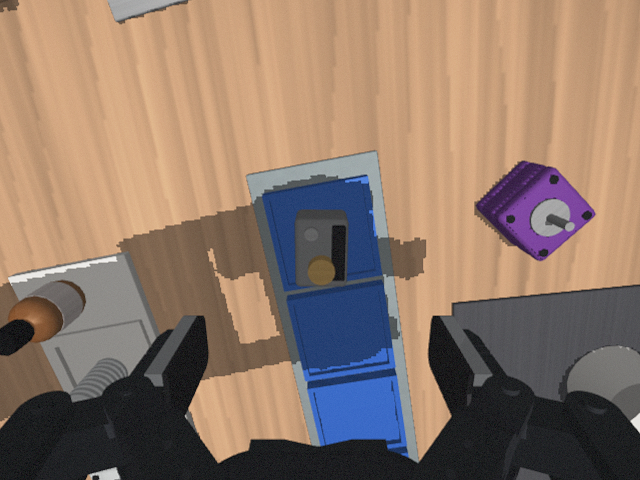

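The feeder is at about (322,253), square to the jaws. I'll shift 2 mm, descend and grip.

Call:
servo_tool([
  [0,0.002,0.027,0,0,0],
  [0,0,0.027,0,0,0],
  [0,0,0.02,0,0,0],
  [0,0,0.013,0,0,0],
  [0,0,0.003,0,0,0],
])

```text
clock: 22.05
tcp_pos: [0.6418, 0.1964, 0.0214]
ee_rot: [0.746, 0.666, -0.002, -0.001]
contact_force: [-0.2, 0.0, 0.3]
grip_width: 0.0853
```

Call:
servo_tool([
  [0,0,0,0,0,0],
  [0,0,0,0,0,0],
  [0,0,0,0,0,0],
  [0,0,0,0,0,0],
  [0,0,0,0,0,0],
], hand=1, grip_force=40)

```text
clock: 22.47
tcp_pos: [0.6438, 0.1974, 0.0251]
ee_rot: [0.745, 0.667, 0.001, 0.001]
contact_force: [-0.5, -0.3, -1.6]
grip_width: 0.031
```

Call:
servo_tool([
  [0,0,0,0,0,0],
  [0,0,0,0,0,0],
])

```text
clock: 22.63
tcp_pos: [0.6438, 0.1974, 0.0251]
ee_rot: [0.745, 0.667, 0.001, 0.001]
contact_force: [-0.2, 0.3, 6.8]
grip_width: 0.0313
```

Call:
servo_tool([
  [0,0,-0.005,0,0,0],
  [0,0,-0.015,0,0,0],
  [0,0,-0.025,0,0,0],
  [0,0,-0.03,0,0,0],
  [0,0,-0.015,0,0,0],
])

```text
clock: 23.05
tcp_pos: [0.644, 0.1975, 0.1174]
ee_rot: [0.745, 0.667, 0.002, 0.001]
contact_force: [0.8, -0.4, 0.2]
grip_width: 0.0309
```

Call:
servo_tool([
  [0,0,0,0,0,0],
  [0,0,0,0,0,0],
])

```text
clock: 23.22
tcp_pos: [0.6431, 0.1973, 0.1139]
ee_rot: [0.745, 0.667, 0.0, 0.0]
contact_force: [-0.4, -0.0, -1.7]
grip_width: 0.0312
```

Run:
```python
from h import *
from tg import *
p,R=pose(); print(p,R.as_matrix().round(3).tolist())
c=cap("wrist"); cv2.imwrite("pics/w16.png",c["image"][:,:,::-1])
plan([*pocket(-.1125),p[2]],np.pi/2+.089,15)
```

```text
[0.6431482  0.19730869 0.11392781] [[0.111, 0.994, 0.0], [0.994, -0.111, 0.0], [0.0, 0.0, -1.0]]
[[-0.0216, -0.0076, -0.0001, -0.0001, 0.0, -0.0134], [-0.0215, -0.0079, -0.0001, -0.0001, 0.0, -0.0134], [-0.0214, -0.0082, -0.0001, -0.0001, 0.0, -0.0134], [-0.0213, -0.0085, -0.0001, -0.0001, 0.0, -0.0134], [-0.0212, -0.0087, -0.0001, -0.0001, 0.0, -0.0134]]
[[-0.0211, -0.009, -0.0001, -0.0001, 0.0, -0.0134], [-0.0209, -0.0093, -0.0001, -0.0001, 0.0, -0.0134], [-0.0208, -0.0096, -0.0001, -0.0001, 0.0, -0.0134], [-0.0207, -0.0099, -0.0001, -0.0001, 0.0, -0.0134], [-0.0206, -0.0101, -0.0001, -0.0001, 0.0, -0.0134]]
[[-0.0204, -0.0104, -0.0001, -0.0001, 0.0, -0.0134], [-0.0203, -0.0107, -0.0001, -0.0001, 0.0, -0.0134], [-0.0201, -0.011, -0.0001, -0.0001, 0.0, -0.0134], [-0.02, -0.0112, -0.0001, -0.0001, 0.0, -0.0134], [-0.0198, -0.0115, -0.0001, -0.0001, 0.0, -0.0134]]
```

View pics/w16.png

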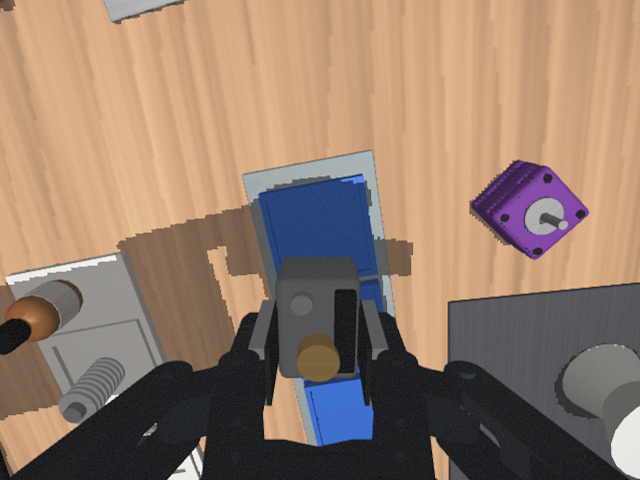

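The feeder is held square. I'll carry it to the right-end pocket. It was gripped at TCP 0.0251, so the floor should come at about 0.0231.

Call:
servo_tool([
  [-0.0216,-0.0076,0,0,0,-0.0133],
  [-0.0215,-0.0079,0,0,0,-0.0133],
  [-0.0214,-0.0082,0,0,0,-0.0133],
  [-0.0213,-0.0085,0,0,0,-0.0133],
  [-0.0212,-0.0087,0,0,0,-0.0133],
])

```text
clock: 23.68
tcp_pos: [0.5918, 0.0933, 0.1118]
ee_rot: [0.723, 0.691, -0.001, -0.001]
contact_force: [0.5, -0.4, -0.8]
grip_width: 0.0309
```

Call:
servo_tool([
  [-0.0211,-0.009,0,0,0,-0.0133],
  [-0.0209,-0.0093,0,0,0,-0.0133],
  [-0.0208,-0.0096,0,0,0,-0.0133],
  [-0.0207,-0.0099,0,0,0,-0.0133],
  [-0.0206,-0.0101,0,0,0,-0.0133],
])

```text
clock: 24.1
tcp_pos: [0.542, -0.0098, 0.1121]
ee_rot: [0.699, 0.715, -0.001, -0.001]
contact_force: [0.9, 0.2, -1.5]
grip_width: 0.031
```

Call:
servo_tool([
  [-0.0204,-0.0104,0,0,0,-0.0133],
  [-0.0203,-0.0107,0,0,0,-0.0133],
  [-0.0201,-0.011,0,0,0,-0.0133],
  [-0.02,-0.0112,0,0,0,-0.0133],
  [-0.0198,-0.0115,0,0,0,-0.0133],
])

```text
clock: 24.52
tcp_pos: [0.4922, -0.1127, 0.1122]
ee_rot: [0.675, 0.738, -0.0, -0.002]
contact_force: [0.6, -0.9, -0.9]
grip_width: 0.0306
```

Call:
servo_tool([
  [0,0,0,0,0,0],
  [0,0,0,0,0,0],
])

```text
clock: 24.68
tcp_pos: [0.4928, -0.1125, 0.1126]
ee_rot: [0.676, 0.737, -0.0, -0.001]
contact_force: [-0.2, 0.8, -0.9]
grip_width: 0.0308
```

Run:
```python
from h import *
from tg import *
p,R=pose(); print(p,R.as_matrix().round(3).tolist())
c=cap("wrist"); cv2.imwrite("pics/w17.png",c["image"][:,:,::-1])
plan([*pocket(-.1125),.025],np.pi/2+.089,1)
```

```text
[ 0.49278397 -0.11253795  0.11260009] [[-0.086, 0.996, -0.002], [0.996, 0.086, 0.001], [0.001, -0.002, -1.0]]
[[-0.0007, 0.0001, 0.0878, -0.0017, -0.0013, -0.0019]]
```

View pics/w17.png

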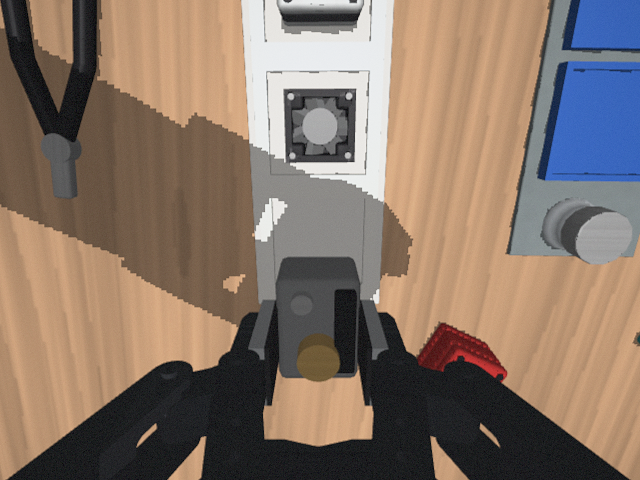

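The feeder is aligned over the last pocket, the fan sits centred at (320,125), and the red motor at (460,355) is clear of the jaws. I'll lower it.

Call:
servo_tool([
  [0,0,0.025,0,0,0],
  [0,0,0.025,0,0,0],
  [0,0,0.02,0,0,0],
  [0,0,0.013,0,0,0],
  [0,0,0.003,0,0,0],
])

```text
clock: 25.15
tcp_pos: [0.4925, -0.1106, 0.0252]
ee_rot: [0.675, 0.738, -0.001, -0.002]
contact_force: [-1.4, 0.3, -1.6]
grip_width: 0.0309
```

Call:
servo_tool([
  [0,0,0.001,0,0,0],
  [0,0,0.001,0,0,0],
  [0,0,0,0,0,0],
  [0,0,0,0,0,0],
])

```text
clock: 25.48
tcp_pos: [0.4941, -0.1123, 0.0265]
ee_rot: [0.675, 0.738, 0.0, 0.001]
contact_force: [-0.4, 0.2, -1.9]
grip_width: 0.0309
```

Call:
servo_tool([
  [0,0,0.001,0,0,0],
  [0,0,0,0,0,0],
  [0,0,0,0,0,0],
  [0,0,0,0,0,0],
])

```text
clock: 25.82
tcp_pos: [0.4937, -0.1123, 0.0249]
ee_rot: [0.675, 0.738, 0.0, 0.0]
contact_force: [0.5, 0.3, -1.1]
grip_width: 0.031
```

Call:
servo_tool([
  [0,0,0.001,0,0,0],
  [0,0,0,0,0,0],
  [0,0,0,0,0,0],
])

```text
clock: 26.07
tcp_pos: [0.4936, -0.1122, 0.0237]
ee_rot: [0.675, 0.737, -0.0, -0.0]
contact_force: [-0.1, 0.1, -0.7]
grip_width: 0.0308
```

Call:
servo_tool([
  [0,0,0.0007,0,0,0],
  [0,0,0,0,0,0],
  [0,0,0,0,0,0],
])

```text
clock: 26.32
tcp_pos: [0.4937, -0.1123, 0.0231]
ee_rot: [0.675, 0.738, -0.0, 0.0]
contact_force: [0.1, -0.2, -0.9]
grip_width: 0.0308
```

At the predicted floor height, so I'll release. Then I'll retreat up and back for a final look at the whole rack.

Call:
servo_tool([
  [0,0,0,0,0,0],
  [0,0,0,0,0,0],
  [0,0,0,0,0,0],
  [0,0,0,0,0,0],
  [0,0,0,0,0,0],
], hand=0)

```text
clock: 26.73
tcp_pos: [0.4937, -0.1122, 0.0231]
ee_rot: [0.675, 0.738, 0.0, 0.0]
contact_force: [0.2, 0.4, 0.1]
grip_width: 0.0855
```

Call:
servo_tool([
  [0,0,-0.01,0,0,0],
  [0,0,-0.02,0,0,0],
  [0,0,-0.03,0,0,0],
  [0,0,-0.035,0,0,0],
  [0,0,-0.03,0,0,0],
])

```text
clock: 27.15
tcp_pos: [0.4936, -0.1122, 0.1508]
ee_rot: [0.675, 0.738, 0.0, 0.001]
contact_force: [0.4, 0.2, -0.1]
grip_width: 0.085
```

Call:
servo_tool([
  [0.02,0.005,-0.03,0,0,0],
  [0.03,0.005,-0.025,0,0,0],
  [0.03,0.005,-0.025,0,0,0],
  [0.03,0.005,-0.02,0,0,0],
  [0.03,0.005,-0.02,0,0,0],
])

```text
clock: 27.57
tcp_pos: [0.5058, 0.0309, 0.2704]
ee_rot: [0.675, 0.737, 0.0, 0.001]
contact_force: [-0.1, -0.9, -0.5]
grip_width: 0.0852
```

Call:
servo_tool([
  [0,0,0,0,0,0],
  [0,0,0,0,0,0],
  [0,0,0,0,0,0],
])

```text
clock: 27.82
tcp_pos: [0.5059, 0.0291, 0.2679]
ee_rot: [0.675, 0.738, -0.0, -0.0]
contact_force: [-1.1, 0.2, -0.0]
grip_width: 0.0856
```

Run:
```python
from h import *
from tg import *
c=cap("wrist"); o=c["image"][:,:,::-1].copy()
for y in (.1125,.0375,-.0375,-.1125):
    e=np.array([np.cos(a),np.sin(a)]); f=np.array([-np.sin(a),np.cos(a)])
    q=[]
    for sx,sy in ((1,1),(1,-1),(-1,-1),(-1,1)):
        X=np.r_[pocket(y)+.03*sx*e+.03*sy*f,.012]; u=c["K"]@(c["R"]@X+c["t"]); q.append(u[:2]/u[2])
    cv2.polylines(o,[np.array(q).astype(int)],1,(0,0,255),1)
cv2.imwrite("pics/w18.png",o)
s=cap("side"); cv2.imwrite("pics/s18.png",cv2.resize(s["image"][190:420,300:480,::-1],None,fx=2.5,fy=2.5,interpolation=cv2.INTER_CUBIC))
```

```text
(no output)
```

View pics/w18.png

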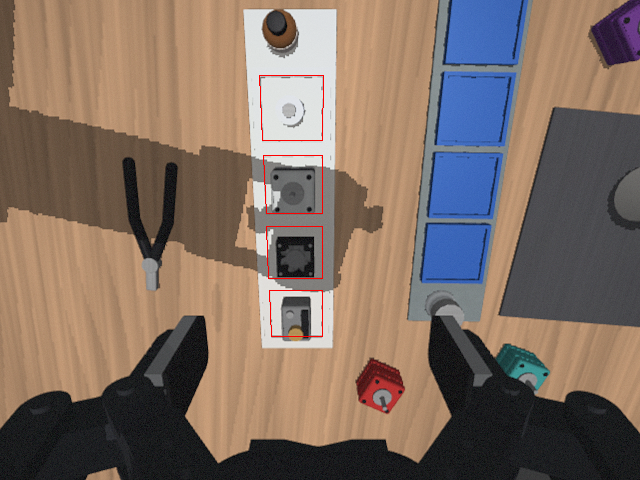

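View pics/s18.png

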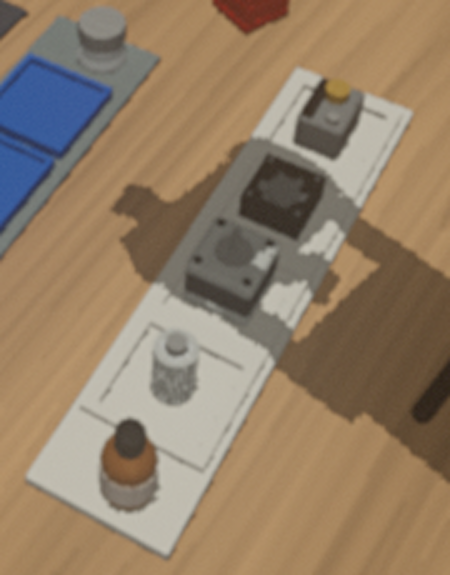

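The final wrist view has all four parts inside the pocket outlines: barrel (290,110), motor (293,190), fan (296,257) and feeder (296,318). The side view shows them upright and off the rims. Handing in.

```bash
python3 -c "
from rig import arm
print(arm.read_state()['clock']); print(arm.sign_off())"
```

```text
27.9167
the job is handed in; nothing more can be done
None
```

All four parts are in the rack in reverse order, from left to right: barrel, motor, fan, feeder. I handed the job in at 27.9 s of the 96 s allowed; no verdict was reported.

- **Last checks:** The final wrist and side pictures show each part upright inside its own pocket. The gripper was open and clear, and the coloured look-alike motors were left alone. I checked seating from gripper height and contact force, plus the pictures; I did not measure the final part positions separately.
- **Wrong at first:** I took the rack's centre from its outline, but the pocket row sits 20 mm off the middle of the plate. The barrel came down on a pocket rim with about 28 N, the largest force reading I saw. I lifted it while still gripped, re-measured from the pocket walls and set it down correctly.
- **Touchdown signal:** At release the motor showed a clear floor contact (+5.7 N) and the fan a slight one (+1.6 N). The barrel and feeder showed none, so I released them at the floor height worked out from the grasp. Any drop should have been about a millimetre or less.

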